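Sample in the hygiene reader, test key held turned

ROBOT

A 7-joint arm with a two-finger parallel gripper is mounted at the origin on a cart in front of the work surface, level with it; the furniture and walls round the work are solid. World frame = base frame: x ahead of the robot, y to its left, z up, the work surface at z = 0. Lengths are in m, angles in rad, forces in N, time in s.
With the tool pointing down it reaches from about 0.4 to 0.85 m from the base axis. Payload 4.5 kg.
Tool frame: the origin (TCP) lies on the centre line of the jaws, within the pads' length; the fingertips stand 14 mm ahead of it and the grasp point (between the pads) lies 5 mm behind it; y points along the fingers, z is the direction in which the jaws open and shut, and the axes are right-handed (so a half turn about y gives the same grasp; the last joint's range is limited). The gripper opens to 88 mm and grips with 3 to 60 N. Pads are 18 mm wide; open, the fingers measure 123 mm over their backs; the gripper's body (75 mm by 187 mm) begins 45 mm behind the grasp point.
Start: joints at [0.034, 0.689, -0.195, 1.565, 0.157, 0.902, -0.215], TCP at [0.625, 0, 0.253] pointing down, gripper open.
Joint ranges: [-3.01, 3.01], [-0.46, 2.08], [-1.47, 1.51], [0.13, 2.56], [-1, 4.14], [0.04, 2.09], [-2.66, 2.66]. Speed limits (rad/s): [2.57, 2.57, 3.14, 3.14, 3.14, 3.14, 3.14].

INTERFACE

Orientations are given as a unit quaternion [x, y, z, w].
In Python, from plant import get_state, imaging, job gives the robot as it stands.
- The arm moves only by the tool send_rows, never from a script. Its argument "motion" is a list that holds one entry, the list of rows, each a list of 7 numbers: the turn, a rotation vector about the tool's x, y, z scaled (see below), then the shift along the tool's x, y, z scaled (see below), then the gripper's target within -1 to 1 (shut at 1, half-way at 0, fully open at -1). In form: [[[rx, ry, rz, tx, ty, tz, gripper], ...]]. A call has exactly 5 rows; each row shifts and turns the commanded pose from where the row before left it, along the tool's axes as they then stand; what a row does not reach is not made up. The controller multiplies each number of a shift by 0.02 m and each number of a turn by 0.08 rad. A row lasts 1/12 s, in which the tool goes at most 41.7 mm and 7.16 degrees, less where a joint would pass 70% of its speed; a pose out of reach is approached as far as the arm can. A call with a number of a shift or a turn outside -1 to 1 is refused whole. A call with a gripper value outside its range is refused whole. The fingers move at their own pace and stop on an object; "force" is the grip in N (left out, the last holds). Time passes only in rows, so rows that do not move let the fingers close, or fill a call up. It gives the time, the measured TCP pose, the force and the opening at its end, in the units of the state.
- get_state(): the state, without advancing time (a new reading comes with each control period).
- imaging.snapshot(name): name is "scene" or "side" or "wrist"; returns a dict with "img" (400x640x3 uint8, red, green, blue), "camera_matrix" (3x3 intrinsics, pixels), "R" (3x3) and "t" (3): a world point X has camera coordinates R X + t; the wrist camera has in their place "hand_eye" (4x4, takes a point from camera to tool coordinates, whose origin is the TCP and whose axes are the tool frame's). Camera axes: x right, y down, z forward; pixel columns grow to the right and rows downward; lengths in m; the calibration is good to about 2 mm. A picture is of the moment at which its call begins: read the wrist's pose just before it. There is no depth.
- job.finish_job(): hands the job in, once; it reports no verdict.
The state is a dict: "clock": time; "q": joint angles; "qd": joint speeds; "joint_torque": joint torques, N m; "tool_pos": TCP position; "eef_rot": TCP orientation; "contact_force": force on the tool from outside, world axes, zero at the start; "moment": the same for the moment, N m; "opening": opening from 0.0 (shut) to 1.0 (fully open).
Only numpy, scipy, OpenCV 4.12 (cv2) and the standard library are available. Lean on these libraries where they do the work, as an engineer would, in place of code of your own. Each camera call takes 0.05 s, during which the arm holds its last target.

TASK

Set the blue-lidded sample pot on the hygiene reader's metal stage, centred on the cross between the two black stops, and let it go. Then take the red key from its wooden stand, push it fully home into the reader's lock (its pins are sticky, so wiggle it a little if it catches), turn it a quarter clockwise to the stop and finish still holding it turned, because the lock springs back. Leave the sample centred, and do not shove the shaker or the timer about.

Things in the scene. Friction and masses are not known exactly. Their poses are not given: they have to be found in the camera images.
- sample_pot: Loose closed round pot, white with a blue lid, 52 mm diameter and 26 mm high, straight-sided, about 60 g. Origin: centre of its underside, z up.
- reader: Fixed white case with grey deck, 160 (x) by 220 (y) mm, deck 36 mm above the table. Origin: centre of its underside; x points to its back, y to its left. Left half: metal stage 120 (x) by 84 (y) mm. Right half: round steel lock turret, 52 mm diameter, top 66 mm above the table.
- stage_centre (a point): Centre of the stage's top face, 40 mm above the table, marked by a thin black cross; axes as the reader's. Two black stops (90 mm along reader x, 6 mm thick, 10 mm high) have their inner faces 30 mm left and right (reader y) of it: 4 mm to spare each side of the pot. Open at both ends along x, where fingers can straddle the pot.
- keyhole (a point): Centre of the slot's mouth on the brass plug's top face, 66 mm above the table; axes as the reader's (not turning with the plug), lock axis vertical. At rest the slot lies along reader x. Slot 17.6 by 6.6 mm, 29 mm deep, no chamfer, turns with the plug. Sticky sprung pins stand into its ends 8 and 15 mm down; passing them takes about 5 to 15 N.
- lock (a joint): Turn of the brass plug in rad: 0 at rest, grows clockwise as seen from above, hard stop at 1.5 (a quarter turn). A spring drives it back to 0; turning takes about 0.1 N m, and the key has about 0.1 rad of play in the slot.
- key: Loose red key, 40 g, upright in its stand; fits either way round. Origin: underside of the steel shoulder (22x10x6 mm), which sits on the plug face when fully home; z up to the bow, x along blade width, y through thickness. Blade 16 (x) by 5 (y) mm, 23 mm down from the origin, round nose. Bow 32 (x) by 10 (y) mm, 8 to 44 mm above the origin: pinch its 10 mm thickness about 27 mm up.
- key_stand: Fixed wooden block 75 (x) by 55 (y) by 30 mm high with a loose upright through-slot along its x axis that holds the key; the key lifts straight up and out. Origin: centre of its underside. Stand and pot may swap sides of the reader.
- shaker: Loose bystander: glass shaker with a white cap, 62 mm diameter, 127 mm high. Origin: centre of its underside.
- timer: Loose bystander: round red and white kitchen timer, 62 mm diameter, 54 mm high. Origin: centre of its underside.
There are look-alikes about, which are no part of the job. There is more than one size of the sample_pot; the one meant has the size given above.

How it is judged:
On the way, in this order (a step that is already met when the one before it is completed fails the run):
1. the sample pot stands centred on the stage and is let go (horizontal distance between sample_pot and stage_centre below 0.006 m and z of sample_pot in the frame of stage_centre below 0.003 m and angle between sample_pot's own z axis and vertical below 0.06 rad and contact force between the fingers and sample_pot below 0.2 N and linear speed of sample_pot below 0.02 m/s), for 0.2 s.
2. the key is fully home in the lock, the lock not yet turned (z of key in the frame of keyhole below 0.003 m and horizontal distance between key and keyhole below 0.004 m and angle between key's own z axis and vertical below 0.12 rad and value of joint lock below 0.4 rad), for 0.1 s.
3. the key is turned a quarter and held (z of key in the frame of keyhole below 0.003 m and horizontal distance between key and keyhole below 0.004 m and angle between key's own z axis and vertical below 0.12 rad and value of joint lock above 1.3 rad and contact force between the fingers and key above 2 N), for 0.4 s.
At the end, for the whole second after the job is handed in: The robot still grips the key (over 2 N), which is upright and fully home (shoulder within 3 mm of the plug's face, within 4 mm of its axis) with the lock turned more than 1.3 rad; the pot stands upright on the stage, untouched, within 6 mm of its centre (all of step 1 and all of step 3); the arm keeps its last pose, push and grip.
It fails at once if a bystander (shaker or timer) is shoved more than 30 mm (distance of any of shaker, timer from where it was at the start of the episode above 0.03 m).
It also fails if it takes over 64 s, if anything falls off the work surface, if the arm or the gripper's body presses on something with over 40 N, if the wrist force passes 120 N, or if a joint passes its speed limit or range.

## Working session

There is one attempt and no reset: what is moved stays moved. The work goes in short steps, Python scripts to look and compute and a tool call to move; the robot and the scene stay as the last step left them, time stands still between calls to the robot, and variables do not carry over. Pictures are saved under pics/ and viewed, and the job is handed in when it is done.

Besides the shell and the picture viewer there is one more tool, called after "Call:" as name(argument=value, ...), one argument or row to a line, values as JSON. send_rows: Moves the arm, as the interface text tells. Its arguments: {"type":"object","properties":{"motion":{"type":"array"},"force":{"type":"number"}},"required":["motion"]}

```bash
mkdir -p pics; ls
python3 - <<'E'
from plant import get_state, imaging
import cv2, numpy as np
s=get_state()
print({k:np.round(v,3).tolist() for k,v in s.items()})
for n in ["scene","side","wrist"]:
    d=imaging.snapshot(n); cv2.imwrite(f"pics/{n}0.png",d["img"][:,:,::-1])
    print(n,[(k,np.round(v,4).tolist()) for k,v in d.items() if k!="img"])
E
```

```text
pics
{'clock': 0.0, 'q': [0.034, 0.69, -0.195, 1.566, 0.157, 0.903, -0.215], 'qd': [0.0, 0.0, -0.001, -0.002, 0.0, 0.001, -0.001], 'joint_torque': [0.0, -52.757, -1.267, -15.343, -0.053, 0.007, 0.0], 'tool_pos': [0.624, -0.0, 0.252], 'eef_rot': [0.501, -0.5, 0.5, -0.5], 'contact_force': [0.914, 0.092, 0.69], 'moment': [-0.034, -0.001, 0.009], 'opening': 1.001}
scene [('camera_matrix', [[468.2671, 0.0, 319.367], [0.0, 468.2671, 204.7683], [0.0, 0.0, 1.0]]), ('R', [[0.8873, -0.4609, 0.0169], [-0.3082, -0.6199, -0.7217], [0.3431, 0.6351, -0.692]]), ('t', [-0.4904, 0.2193, 1.2173])]
side [('camera_matrix', [[520.2616, 0.0, 320.7342], [0.0, 520.2616, 191.3655], [0.0, 0.0, 1.0]]), ('R', [[-0.9554, -0.2953, -0.0062], [-0.1198, 0.4064, -0.9058], [0.27, -0.8646, -0.4237]]), ('t', [0.5431, 0.1181, 1.0311])]
wrist [('camera_matrix', [[329.8646, 0.0, 319.7913], [0.0, 329.8646, 201.5038], [0.0, 0.0, 1.0]]), ('hand_eye', [[-0.0001, 0.9532, 0.3024, -0.0788], [0.0002, -0.3024, 0.9532, -0.1314], [1.0, 0.0001, -0.0001, 0.0], [0.0, 0.0, 0.0, 1.0]])]
```

View pics/scene0.png

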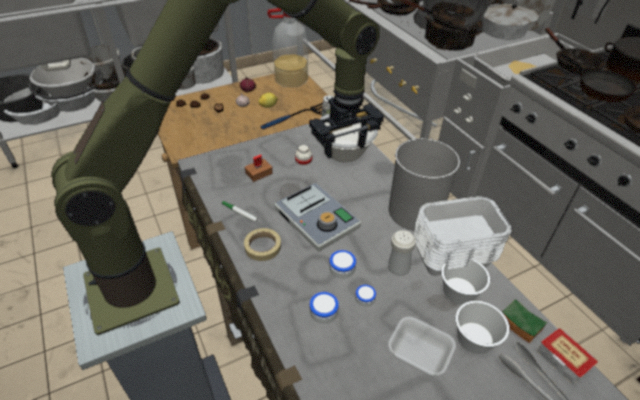

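View pics/side0.png

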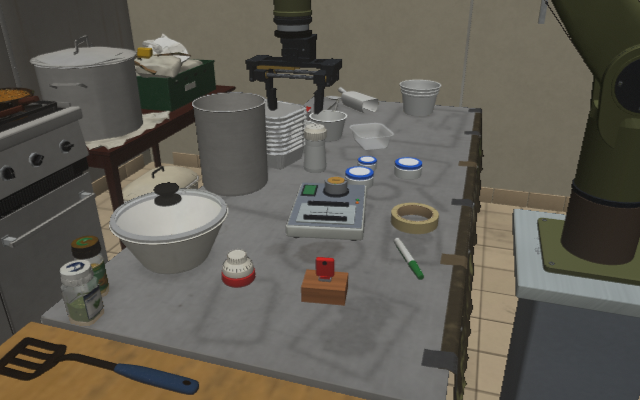

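View pics/wrist0.png

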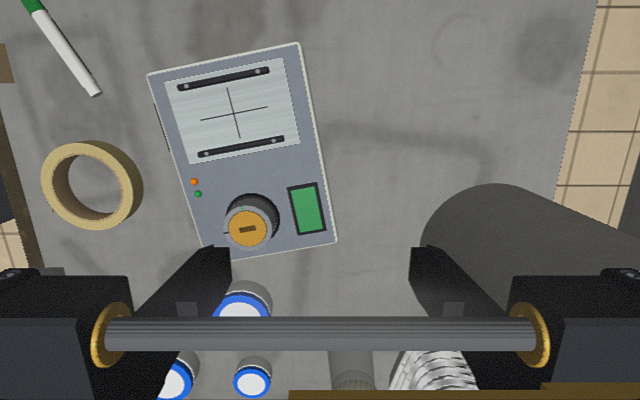

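The wrist view shows the reader (stage cross about 234,112; lock about 247,229). There are three blue-lidded pots, the key in its stand (scene 258,165), and the timer (304,153). The shaker is at 402,250. Now to measure these.

```bash
cat > h.py <<'E'
from plant import get_state, imaging
import cv2, numpy as np
from scipy.spatial.transform import Rotation as Ro
def snap(n,save=None):
    s=get_state(); d=imaging.snapshot(n)
    K=d["camera_matrix"]
    if n=="wrist":
        T=np.eye(4);T[:3,:3]=Ro.from_quat(s["eef_rot"]).as_matrix();T[:3,3]=s["tool_pos"]
        W=T@d["hand_eye"]
    else:
        W=np.eye(4);W[:3,:3]=np.array(d["R"]).T;W[:3,3]=-np.array(d["R"]).T@np.array(d["t"])
    if save: cv2.imwrite(f"pics/{save}.png",d["img"][:,:,::-1])
    return d["img"],np.array(K),W
def cast(px,K,W,z):
    px=np.atleast_2d(np.array(px,float))
    r=np.c_[(px[:,0]-K[0,2])/K[0,0],(px[:,1]-K[1,2])/K[1,1],np.ones(len(px))]@W[:3,:3].T
    c=W[:3,3]
    return c+r*((z-c[2])/r[:,2])[:,None]
def proj(P,K,W):
    P=np.atleast_2d(P);c=(P-W[:3,3])@W[:3,:3]
    u=c@K.T
    return u[:,:2]/u[:,2:]
def two(a,b): # (px,K,W)x2
    A=[];B=[]
    for p,K,W in (a,b):
        r=W[:3,:3]@np.array([(p[0]-K[0,2])/K[0,0],(p[1]-K[1,2])/K[1,1],1]);r/=np.linalg.norm(r)
        M=np.eye(3)-np.outer(r,r);A.append(M);B.append(M@W[:3,3])
    X=np.linalg.solve(A[0]+A[1],B[0]+B[1])
    return X
def blobs(mask,amin=30):
    c,_=cv2.findContours(mask.astype(np.uint8),cv2.RETR_EXTERNAL,cv2.CHAIN_APPROX_NONE)
    return [x for x in c if cv2.contourArea(x)>amin]
E
python3 - <<'E'
from h import *
print(Ro.from_quat(get_state()["eef_rot"]).as_matrix().round(3))
for n in ["scene","side"]:
    im,K,W=snap(n); hsv=cv2.cvtColor(im,cv2.COLOR_RGB2HSV)
    m=cv2.inRange(hsv,(105,140,90),(125,255,255))
    for c in blobs(m,40):
        P=cast(c[:,0],K,W,0.026)
        (x,y),(a,b),t=cv2.fitEllipse((P[:,:2]*1000).astype(np.float32))
        print(n,c[:,0].mean(0).round(),"ctr",round(x,1),round(y,1),"ax",round(a,1),round(b,1))
    m=cv2.inRange(hsv,(0,160,80),(6,255,255))|cv2.inRange(hsv,(174,160,80),(180,255,255))
    for c in blobs(m,20):
        print(n,"red",c[:,0].mean(0).round(1),cv2.boundingRect(c),cast(c[:,0].mean(0),K,W,0.06).round(3)[0,:2])
E
```

```text
[[ 0.    -0.001  1.   ]
 [-1.    -0.     0.   ]
 [ 0.    -1.    -0.001]]
scene [324. 304.] ctr 417.8 -281.4 ax 68.6 70.2
scene [342. 261.] ctr 528.9 -180.3 ax 65.6 67.5
scene red [569.3 352.1] (543, 330, 54, 46) [ 0.836 -0.661]
scene red [257.3 160.7] (254, 156, 8, 10) [0.471 0.28 ]
scene red [274.8  13.4] (268, 8, 17, 10) [1.001 1.356]
side [359. 174.] ctr 527.4 -202.1 ax 64.2 80.1
side [408. 164.] ctr 416.6 -303.8 ax 64.1 82.6
side red [238.3 279.3] (222, 271, 33, 16) [0.594 0.37 ]
side red [324.7 266.8] (316, 257, 18, 22) [0.47  0.295]
```

Run:
```python
from h import *
im,K,W=snap("wrist"); 
cv2.imwrite("pics/w_crop.png",cv2.resize(im[30:260,130:350],None,fx=2.6,fy=2.6,interpolation=cv2.INTER_CUBIC)[:,:,::-1])
for n,p,z in [("cross",(234,112),.04),("lock",(247,229),.066),("tl",(148,74),.036),("tr",(299,43),.036),("br",(337,241),.036)]:
    print(n,cast(p,K,W,z).round(4)[0])
for n,(x,y,w,h) in {"scene":(230,130,110,60),"side":(280,240,80,80)}.items():
    im,K,W=snap(n); cv2.imwrite(f"pics/{n}_crop.png",cv2.resize(im[y:y+h,x:x+w],None,fx=6,fy=6,interpolation=cv2.INTER_CUBIC)[:,:,::-1])
```

```text
cross [0.5382 0.0642 0.04  ]
lock [ 0.549  -0.0521  0.066 ]
tl [0.4552 0.1002 0.036 ]
tr [0.6046 0.128  0.036 ]
br [ 0.6443 -0.0792  0.036 ]
```

Run:
```python
from h import *
V={}
for n,boxes in {"scene":[(300,285,50,45),(325,245,40,35),(350,280,30,30)],"side":[(390,150,40,30),(340,160,40,30),(352,150,30,25)]}.items():
    im,K,W=snap(n); hsv=cv2.cvtColor(im,cv2.COLOR_RGB2HSV)
    m=cv2.inRange(hsv,(100,90,60),(130,255,255))
    V[n]=[]
    for (x,y,w,h) in boxes:
        mm=np.zeros_like(m);mm[y:y+h,x:x+w]=m[y:y+h,x:x+w]
        c=max(blobs(mm,5),key=cv2.contourArea)
        e=cv2.fitEllipse(c); print(n,e,cv2.boundingRect(c))
        V[n].append((e[0],K,W))
for i in range(3): print(two(V["scene"][i],V["side"][i]).round(4))
im,K,W=snap("scene"); cv2.imwrite("pics/s_pots.png",cv2.resize(im[240:330,290:400],None,fx=6,fy=6)[:,:,::-1])
im,K,W=snap("side"); cv2.imwrite("pics/d_pots.png",cv2.resize(im[145:205,290:430],None,fx=5,fy=5)[:,:,::-1])
```

```text
scene ((323.6302490234375, 304.0492248535156), (24.888450622558594, 28.935636520385742), 92.54647064208984) (309, 292, 30, 26)
scene ((342.2685241699219, 260.3433532714844), (21.106843948364258, 26.3839168548584), 94.8992691040039) (329, 250, 27, 22)
scene ((365.3892822265625, 292.827880859375), (16.987329483032227, 20.037643432617188), 104.82861328125) (355, 284, 21, 18)
side ((408.0682678222656, 162.53721618652344), (11.57785701751709, 24.97013282775879), 93.3342056274414) (395, 157, 27, 13)
side ((358.9655456542969, 172.1452178955078), (12.663189888000488, 25.99655532836914), 91.60497283935547) (345, 166, 29, 14)
side ((366.8862609863281, 159.4003448486328), (7.332596302032471, 17.475814819335938), 91.5088882446289) (358, 156, 19, 8)
[ 0.4152 -0.2856  0.0318]
[ 0.5246 -0.1854  0.0319]
[ 0.529  -0.2986  0.0232]
```

View pics/scene_crop.png

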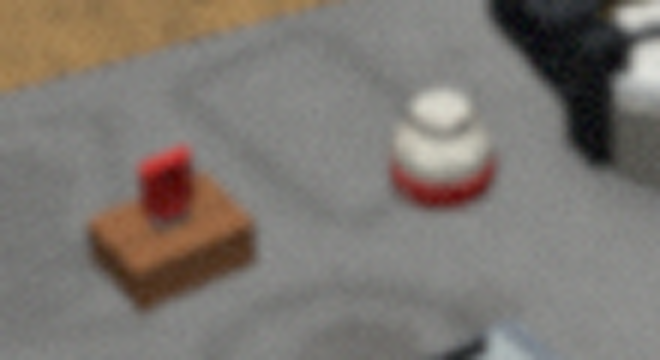

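View pics/side_crop.png

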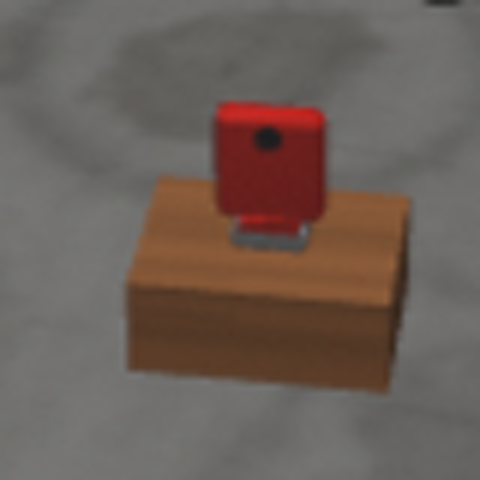

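View pics/w_crop.png

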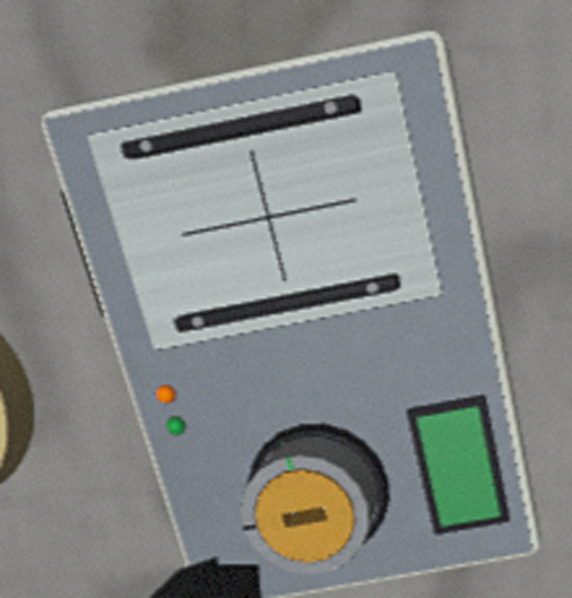

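```bash
sleep 0
```

```text
(no output)
```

View pics/s_pots.png

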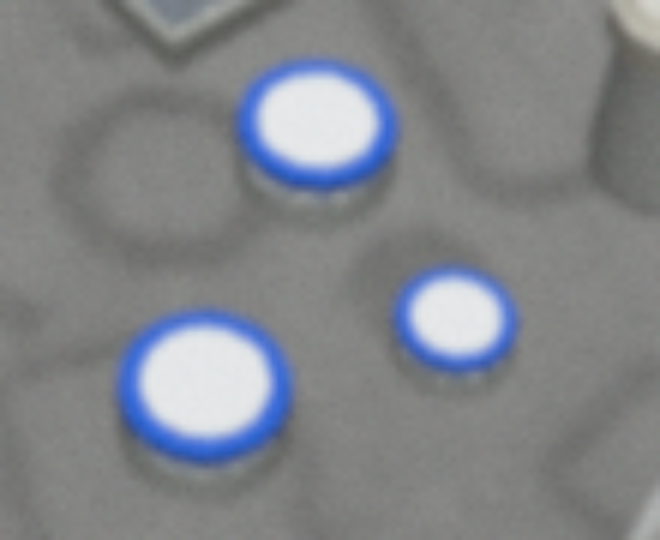

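View pics/d_pots.png

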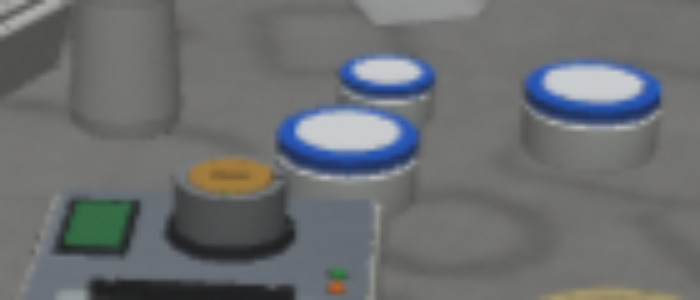

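Run:
```python
from h import *
sc=snap("scene");sd=snap("side")
f=lambda p,q:two((p,*sc[1:]),(q,*sd[1:])).round(3)
print("shaker cap", f((403,237),(316,128)))
print("shaker base z0", cast((400,268),*sc[1:],0).round(3),cast((315,168),*sd[1:],0).round(3))
print("timer knob", f((304,147),(237,256)))
print("steel pot rim ctr", f((426,158),(231,101)))
print("steel rim L/R scene z.?", [cast(p,*sc[1:],.15).round(3) for p in [(394,158),(459,158)]])
print("key mid", f((258,161),(325,267)))
print("key top", f((258,156.5),(325,258.5)))
print("bin", f((461,212),(270,112)))
# stand top corners, side
for p in [(280+128/6,240+285/6),(280+390/6,240+303/6),(280+410/6,240+200/6),(280+160/6,240+180/6)]: print("side",cast(p,*sd[1:],.03).round(4)[0])
for p in [(230+92/6,130+230/6),(230+147/6,130+275/6),(230+254/6,130+228/6)]: print("scene",cast(p,*sc[1:],.03).round(4)[0])
```

```text
shaker cap [ 0.661 -0.249  0.118]
shaker base z0 [[ 0.668 -0.258  0.   ]] [[ 0.663 -0.253  0.   ]]
timer knob [0.64  0.289 0.05 ]
steel pot rim ctr [ 0.825 -0.102  0.216]
steel rim L/R scene z.? [array([[0.802, 0.005, 0.15 ]]), array([[ 0.977, -0.081,  0.15 ]])]
key mid [0.474 0.285 0.053]
key top [0.474 0.285 0.071]
bin [ 0.81  -0.275  0.152]
side [0.5028 0.3224 0.03  ]
side [0.4303 0.3095 0.03  ]
side [0.4376 0.2589 0.03  ]
side [0.511 0.27  0.03 ]
scene [0.4328 0.2962 0.03  ]
scene [0.4455 0.2476 0.03  ]
scene [0.5126 0.2587 0.03  ]
```

The small pot (scene 365,293) measures about 50 mm and sits at about (0.529, -0.299). The two big look-alikes measure about 65 mm. I'm moving above the small pot.

Call:
send_rows(
  motion=[
    [[0,0,0,1,0,-0.32,-1],[0,0,0,1,0,-0.32,-1],[0,0,0,1,0,-0.32,-1],[0,0,0,1,0,-0.32,-1],[0,0,0,1,0,-0.32,-1]],
  ],
)

```text
clock: 1.12
tool_pos: [0.5927, -0.1009, 0.2528]
eef_rot: [-0.5, 0.5, -0.5, 0.5]
contact_force: [-0.4, -0.0, -0.1]
opening: 1.002
```

Call:
send_rows(
  motion=[
    [[0,0,0,1,0,-0.32,-1],[0,0,0,1,0,-0.32,-1],[0,0,0,1,0,-0.32,-1],[0,0,0,1,0,-0.32,-1],[0,0,0,1,0,-0.32,-1]],
  ],
)

```text
clock: 1.53
tool_pos: [0.5607, -0.201, 0.2528]
eef_rot: [0.5, -0.5, 0.5, -0.5]
contact_force: [-0.3, -1.0, 0.6]
opening: 0.999
```

Call:
send_rows(
  motion=[
    [[0,0.9,0,1,0,-0.3,-1],[0,0.9,0,1,0,-0.3,-1],[0,0.9,0,1,0,-0.3,-1],[0,0.9,0,1,0,-0.3,-1],[0,0.9,0,1,0,-0.3,-1]],
  ],
)

```text
clock: 1.95
tool_pos: [0.5163, -0.2958, 0.2527]
eef_rot: [0.4, -0.583, 0.583, -0.4]
contact_force: [-0.3, 0.2, 0.8]
opening: 1.002
```

Call:
send_rows(
  motion=[
    [[0,0.8,0,0,0.5,0,-1],[0,0.8,0,0,0.5,0,-1],[0,0,0,0,0.5,0,-1],[0,0,0,0,0,0,-1],[0,0,0,0,0,0,-1]],
  ],
)

```text
clock: 2.37
tool_pos: [0.5167, -0.2939, 0.2222]
eef_rot: [-0.365, 0.606, -0.605, 0.364]
contact_force: [0.3, 0.0, 0.4]
opening: 0.998
```

```bash
cat >> h.py <<'E'
def pose():
    s=get_state(); R=Ro.from_quat(s["eef_rot"]).as_matrix()
    return np.array(s["tool_pos"]),R,np.arctan2(R[1,2],R[0,2])
def plan(target,yaw=None):
    p,R,y=pose(); d=R.T@(np.array(target)-p)
    print("pos",p.round(4),"yaw",round(y,4),"tilt",R[:,1].round(3),"shift units",(d/0.02).round(2),"ry units", None if yaw is None else round((y-yaw)/0.08,2))
E
python3 - <<'E'
from h import *
im,K,W=snap("wrist","wrist1"); hsv=cv2.cvtColor(im,cv2.COLOR_RGB2HSV)
m=cv2.inRange(hsv,(100,90,60),(130,255,255))
for c in blobs(m,200):
    P=cast(c[:,0],K,W,0.024)
    e=cv2.fitEllipse((P[:,:2]*1000).astype(np.float32)); print(cv2.boundingRect(c),np.round(e[0],1),np.round(e[1],1), cv2.minEnclosingCircle((P[:,:2]*1000).astype(np.float32)))
plan([.529,-.2986,.1])
E
```

```text
(195, 184, 71, 66) [ 411.5 -287.8] [72.7 74.4] ((410.91693115234375, -287.5870361328125), 38.19668197631836)
(308, 152, 51, 49) [ 529.  -299.2] [50.8 51. ] ((528.90966796875, -299.2196960449219), 26.024520874023438)
(233, 30, 80, 85) [ 523.6 -185.5] [72.8 73.1] ((523.6402587890625, -185.64871215820312), 37.1906623840332)
pos [ 0.5172 -0.2941  0.2228] yaw -0.4873 tilt [-0.  0. -1.] shift units [-0.07  6.14  0.63] ry units None
```

View pics/wrist1.png

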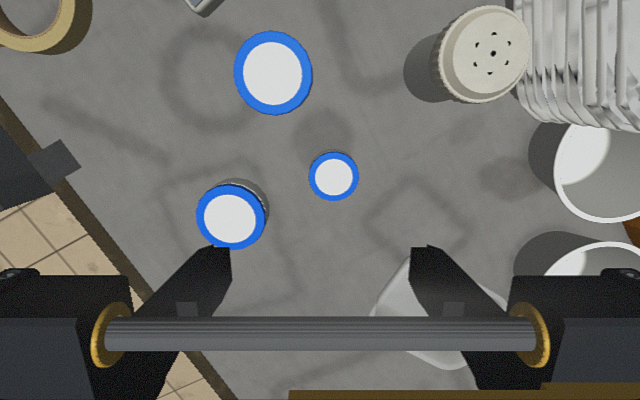

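Run:
```python
from h import *
sc=snap("scene");sd=snap("side");im,K,W=snap("wrist")
for z in (0,.03,.05):
    print(z,cast([(375,310),(412,250)],K,W,z).round(3).tolist())
    print(z,cast([(389,347),(405,320)],*sc[1:],z).round(3).tolist())
p=np.array([.529,-.299]);d=np.array([np.cos(-.487),np.sin(-.487)])
print(p+d*.0615,p+d*.094)
```

```text
0 [[0.496, -0.483, 0.0], [0.57, -0.428, 0.0]]
0 [[0.509, -0.443, 0.0], [0.585, -0.399, 0.0]]
0.03 [[0.501, -0.461, 0.03], [0.569, -0.411, 0.03]]
0.03 [[0.496, -0.456, 0.03], [0.57, -0.413, 0.03]]
0.05 [[0.504, -0.447, 0.05], [0.568, -0.4, 0.05]]
0.05 [[0.488, -0.464, 0.05], [0.56, -0.422, 0.05]]
[ 0.58335006 -0.32778057] [ 0.61207163 -0.34298982]
```

Call:
send_rows(
  motion=[
    [[0,0,0,-0.07,1,0.63,-1],[0,0,0,0,1,0,-1],[0,0,0,0,1,0,-1],[0,0,0,0,1,0,-1],[0,0,0,0,1,0,-1]],
  ],
)

```text
clock: 2.98
tool_pos: [0.5295, -0.2989, 0.1224]
eef_rot: [0.364, -0.606, 0.606, -0.365]
contact_force: [-0.0, 0.4, 0.4]
opening: 1.007
```

Call:
send_rows(
  motion=[
    [[0,0,0,0,1,0,-1],[0,0,0,0,1,0,-1],[0,0,0,0,1,0,-1],[0,0,0,0,1,0,-1],[0,0,0,0,1,0,-1]],
  ],
)

```text
clock: 3.4
tool_pos: [0.5297, -0.299, 0.0223]
eef_rot: [0.364, -0.606, 0.606, -0.365]
contact_force: [0.3, -0.6, 0.0]
opening: 1.001
```

Run:
```python
from h import *
plan([.529,-.2992,.018])
```

```text
pos [ 0.5297 -0.299   0.0223] yaw -0.4876 tilt [ 0.001 -0.    -1.   ] shift units [ 0.03  0.21 -0.03] ry units None
```

Call:
send_rows(
  motion=[
    [[0,0,0,0,0.2,0,-1],[0,0,0,0,0,0,0.4],[0,0,0,0,0,0,0.4],[0,0,0,0,0,0,0.4],[0,0,0,0,0,0,0.4]],
  ],
  force=15,
)

```text
clock: 3.82
tool_pos: [0.5299, -0.2993, 0.0202]
eef_rot: [0.364, -0.605, 0.607, -0.365]
contact_force: [-0.1, -0.5, -0.6]
opening: 0.721
```

Call:
send_rows(
  motion=[
    [[0,0,0,0,0,0,0.4],[0,0,0,0,0,0,0.4],[0,0,0,0,0,0,0.4],[0,0,0,0,0,0,0.4],[0,0,0,0,0,0,0.4]],
  ],
)

```text
clock: 4.23
tool_pos: [0.5295, -0.2991, 0.0196]
eef_rot: [0.364, -0.606, 0.606, -0.365]
contact_force: [-0.7, 0.3, 7.1]
opening: 0.586
```

Call:
send_rows(
  motion=[
    [[0,0,0,0,-0.3,0,0.4],[0,0,0,0,-0.7,0,0.4],[0,0,0,0,-1,0,0.4],[0,0,0,0,-1,0,0.4],[0,0,0,0,-1,0,0.4]],
  ],
)

```text
clock: 4.65
tool_pos: [0.5288, -0.2988, 0.1004]
eef_rot: [-0.364, 0.606, -0.606, 0.364]
contact_force: [0.1, 0.6, -0.6]
opening: 0.584
```

Call:
send_rows(
  motion=[
    [[0,0,0,0,-1,0,0.4],[0,0,0,0,-1,0,0.4],[0,-0.5,0,0,-1,0,0.4],[0,-0.5,0,0,0,0,0.4],[0,0,0,0,0,0,0.4]],
  ],
)

```text
clock: 5.07
tool_pos: [0.5296, -0.2993, 0.1611]
eef_rot: [0.388, -0.59, 0.592, -0.389]
contact_force: [-0.9, 0.2, -1.0]
opening: 0.586
```

Run:
```python
from h import *
im,K,W=snap("wrist","wrist2"); snap("side","side2")
print(get_state()["opening"],get_state()["contact_force"])
plan([.538,.0645,.14],.19)
```

```text
0.5829930441666243 [-0.36577063  0.08988427 -0.12312376]
pos [ 0.5286 -0.2987  0.1592] yaw -0.4092 tilt [-0.  0. -1.] shift units [-16.85   0.96  -6.79] ry units -7.49
```

View pics/wrist2.png

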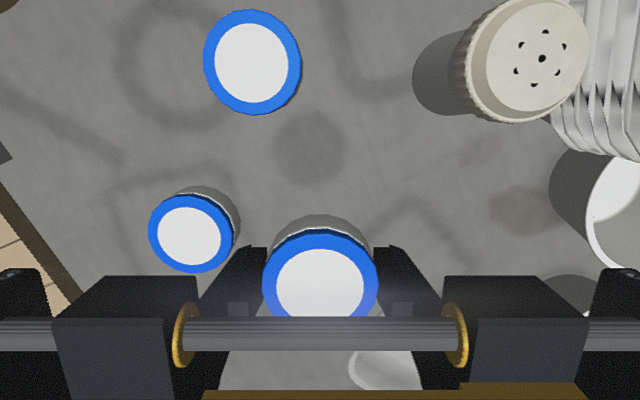

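View pics/side2.png

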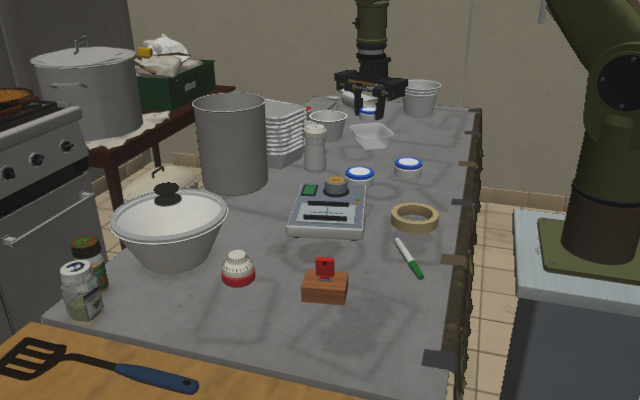

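The pot is held (lid at 320,285) and the opening reads 51 mm. I'm rotating to the reader's yaw, then moving over.

Call:
send_rows(
  motion=[
    [[0,-0.94,0,0,-0.5,0,0.4],[0,-0.94,0,0,-0.5,0,0.4],[0,-0.94,0,0,-0.5,0,0.4],[0,-0.94,0,0,-0.5,0,0.4],[0,-0.94,0,0,0,0,0.4]],
  ],
)

```text
clock: 5.58
tool_pos: [0.5294, -0.299, 0.1999]
eef_rot: [0.492, -0.507, 0.508, -0.493]
contact_force: [0.3, 0.7, 0.1]
opening: 0.587
```

Call:
send_rows(
  motion=[
    [[0,-0.93,0,0,0,0,0.4],[0,-0.93,0,0,0,0,0.4],[0,-0.93,0,0,0,0,0.4],[0,0,0,-0.5,0,0,0.4],[0,0,0,-1,0,0,0.4]],
  ],
)

```text
clock: 6.0
tool_pos: [0.5224, -0.2712, 0.1979]
eef_rot: [0.544, -0.452, 0.452, -0.543]
contact_force: [0.2, 0.6, -0.9]
opening: 0.586
```

Run:
```python
from h import *
plan([.54,-0.04,.2],.19)
```

```text
pos [ 0.5224 -0.2712  0.1979] yaw 0.1841 tilt [-0.001 -0.001 -1.   ] shift units [-11.2   -0.12   2.98] ry units -0.07
```

Call:
send_rows(
  motion=[
    [[0,0,0,-1,0,0.3,0.4],[0,0,0,-1,0,0.3,0.4],[0,0,0,-1,0,0.3,0.4],[0,0,0,-1,0,0.3,0.4],[0,0,0,-1,0,0.3,0.4]],
  ],
)

```text
clock: 6.42
tool_pos: [0.5329, -0.1635, 0.1983]
eef_rot: [0.545, -0.451, 0.45, -0.545]
contact_force: [-0.3, -0.9, 0.1]
opening: 0.584
```

Call:
send_rows(
  motion=[
    [[0,0,0,-1,0,0.3,0.4],[0,0,0,-1,0,0.3,0.4],[0,0,0,-1,0,0.3,0.4],[0,0,0,-1,0,0.3,0.4],[0,0,0,-1,0,0.3,0.4]],
  ],
)

```text
clock: 6.83
tool_pos: [0.5433, -0.0598, 0.1983]
eef_rot: [0.545, -0.451, 0.45, -0.545]
contact_force: [-0.1, -0.1, -0.9]
opening: 0.585
```

Call:
send_rows(
  motion=[
    [[0,0,0,-0.5,0,0,0.4],[0,0,0,0,0,0,0.4],[0,0,0,0,0,0,0.4],[0,0,0,0,0,0,0.4],[0,0,0,0,0,0,0.4]],
  ],
)

```text
clock: 7.25
tool_pos: [0.542, -0.0538, 0.1986]
eef_rot: [0.545, -0.451, 0.451, -0.544]
contact_force: [0.1, 0.0, -1.0]
opening: 0.585
```

Run:
```python
from h import *
im,K,W=snap("wrist","wrist3")
np.savez("w3.npz",im=im,K=K,W=W)
plan([.538,.0645,.14],.19)
```

```text
pos [ 0.542  -0.0535  0.1986] yaw 0.1883 tilt [-0.    -0.001 -1.   ] shift units [-5.84  2.93  0.91] ry units -0.02
```

View pics/wrist3.png

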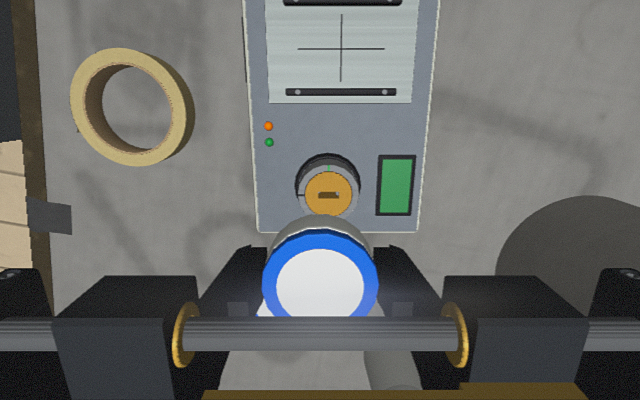

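Cross at (341,48) and keyhole at (328,194), with the image axes already aligned to the reader.

Run:
```python
from h import *
d=np.load("w3.npz");im,K,W=d["im"],d["K"],d["W"]
g=cv2.cvtColor(im,cv2.COLOR_RGB2GRAY)
sub=g[8:84,275:410]; m=(sub<105)
# horizontal line: rows 40..56
pts=[]
for x in list(range(300,335))+list(range(350,384)):
    col=g[40:57,x].astype(float); w=np.clip(np.median(col)-col-15,0,None)
    if w.sum()>0: pts.append((x,40+(w*np.arange(17)).sum()/w.sum()))
H=cast(np.array(pts),K,W,.04)[:,:2]
pts=[]
for y in list(range(16,42))+list(range(54,78)):
    r=g[y,332:351].astype(float); w=np.clip(np.median(r)-r-15,0,None)
    if w.sum()>0: pts.append((332+(w*np.arange(19)).sum()/w.sum(),y))
V=cast(np.array(pts),K,W,.04)[:,:2]
lh=cv2.fitLine(H.astype(np.float32),cv2.DIST_HUBER,0,.01,.01).ravel();lv=cv2.fitLine(V.astype(np.float32),cv2.DIST_HUBER,0,.01,.01).ravel()
A=np.c_[lh[:2],-lv[:2]];t=np.linalg.solve(A,lv[2:]-lh[2:]);c=lh[2:]+t[0]*lh[:2]
print("cross",c,"yaws",np.arctan2(lh[1],lh[0]),np.arctan2(lv[1],lv[0])-np.pi/2)
# lower stop
m=cv2.inRange(g,0,60);mm=np.zeros_like(m);mm[84:100,280:402]=m[84:100,280:402]
k=max(blobs(mm),key=cv2.contourArea);P=cast(k[:,0],K,W,.05)[:,:2].astype(np.float32)
r=cv2.minAreaRect(P*1000);print("stop",r)
# keyhole + plug
hsv=cv2.cvtColor(im,cv2.COLOR_RGB2HSV)
m=cv2.inRange(hsv,(12,120,120),(28,255,255));m[:150]=0;m[230:]=0;m[:,:290]=0;m[:,370:]=0
k=max(blobs(m),key=cv2.contourArea);P=cast(k[:,0],K,W,.066)[:,:2].astype(np.float32)
print("plug",cv2.fitEllipse(P*1000))
print("plug hull area c", cv2.minEnclosingCircle(P*1000))
s=np.zeros_like(m);s[188:202,312:346]=cv2.inRange(g,0,95)[188:202,312:346]
k=max(blobs(s,5),key=cv2.contourArea);print(cv2.boundingRect(k));P=cast(k[:,0],K,W,.066)[:,:2].astype(np.float32)
print("slot",cv2.minAreaRect(P*1000))
# lid
m=cv2.inRange(hsv,(100,120,60),(130,255,255));m[:215]=0
k=max(blobs(m),key=cv2.contourArea)
k=k[k[:,0,1]<308]
z=.1986-.0196+.026
P=cast(k[:,0],K,W,z)[:,:2]
kk=cv2.convexHull(k)
print(cv2.fitEllipse((cast(kk[:,0],K,W,z)[:,:2]*1000).astype(np.float32)))
```

```text
cross [0.5367972  0.06295811] yaws 0.18910651 -2.9495826
stop ((543.3265380859375, 30.658714294433594), (67.83026885986328, 5.346498012542725), 10.777396202087402)
plug ((548.5277709960938, -51.029502868652344), (37.325069427490234, 38.64046859741211), 92.8673095703125)
plug hull area c ((548.3607788085938, -51.4683837890625), 19.678367614746094)
(318, 192, 21, 6)
slot ((548.5380859375, -51.53314971923828), (16.719274520874023, 4.347371578216553), 10.78950023651123)
((541.779296875, -52.64397048950195), (50.74388122558594, 52.22254943847656), 8.30056381225586)
```

Run:
```python
from h import *
plan([.5369,.0627,.14],.19)
```

```text
pos [ 0.542  -0.0535  0.1986] yaw 0.1883 tilt [-0.    -0.001 -1.   ] shift units [-5.76  2.93  0.84] ry units -0.02
```

Call:
send_rows(
  motion=[
    [[0,0,0,-0.9,0,0.2,0.4],[0,0,0,-1,0,0.2,0.4],[0,0,0,-1,0,0.2,0.4],[0,0,0,-1,0,0.2,0.4],[0,0,0,-1,0.5,0.04,0.4]],
  ],
)

```text
clock: 7.72
tool_pos: [0.542, 0.0477, 0.19]
eef_rot: [-0.544, 0.45, -0.452, 0.546]
contact_force: [0.5, 0.1, -1.0]
opening: 0.586
```

Call:
send_rows(
  motion=[
    [[0,0,0,-0.86,0.5,0,0.4],[0,0,0,0,1,0,0.4],[0,0,0,0,1,0,0.4],[0,0,0,0,1,0,0.4],[0,0,0,0,1,0,0.4]],
  ],
)

```text
clock: 8.13
tool_pos: [0.5373, 0.0635, 0.0979]
eef_rot: [-0.545, 0.45, -0.451, 0.545]
contact_force: [0.8, -0.7, -1.9]
opening: 0.586
```

Call:
send_rows(
  motion=[
    [[0,0,0,0,0,0,0.4],[0,0,0,0,0,0,0.4],[0,0,0,0,0,0,0.4],[0,0,0,0,0,0,0.4],[0,0,0,0,0,0,0.4]],
  ],
)

```text
clock: 8.55
tool_pos: [0.5377, 0.0644, 0.1]
eef_rot: [-0.545, 0.45, -0.451, 0.546]
contact_force: [0.3, -0.2, 0.0]
opening: 0.582
```

Run:
```python
from h import *
snap("wrist","wrist4")
plan([.5369,.0627,.0606],.19)
```

```text
pos [0.5376 0.0644 0.0998] yaw 0.1908 tilt [ 0.002  0.    -1.   ] shift units [ 0.08  1.96 -0.05] ry units 0.01
```

View pics/wrist4.png

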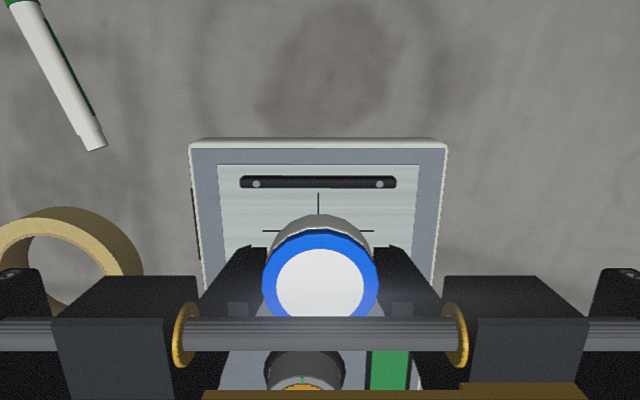

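Call:
send_rows(
  motion=[
    [[0,0,0,0.08,0.8,-0.05,0.4],[0,0,0,0,0.6,0,0.4],[0,0,0,0,0.3,0,0.4],[0,0,0,0,0.2,0,0.4],[0,0,0,0,0,0,0.4]],
  ],
)

```text
clock: 9.02
tool_pos: [0.5361, 0.0628, 0.0604]
eef_rot: [0.546, -0.45, 0.45, -0.545]
contact_force: [0.6, 0.3, 0.5]
opening: 0.587
```

Call:
send_rows(
  motion=[
    [[0,0,0,0,0.03,0,0.4],[0,0,0,0,0,0,0.4],[0,0,0,0,0,0,0.4],[0,0,0,0,0,0,0.4],[0,0,0,0,0,0,0.4]],
  ],
)

```text
clock: 9.43
tool_pos: [0.5364, 0.0628, 0.0604]
eef_rot: [-0.545, 0.45, -0.45, 0.546]
contact_force: [-1.3, -0.6, -1.0]
opening: 0.583
```

Run:
```python
from h import *
im,K,W=snap("wrist","wrist5")
print(get_state()["contact_force"])
plan([.5369,.0627,.0596],.19)
```

```text
[-1.00795058 -0.69711699  0.30542154]
pos [0.5364 0.0628 0.0604] yaw 0.1912 tilt [ 0.001  0.    -1.   ] shift units [0.01 0.04 0.02] ry units 0.01
```

View pics/wrist5.png

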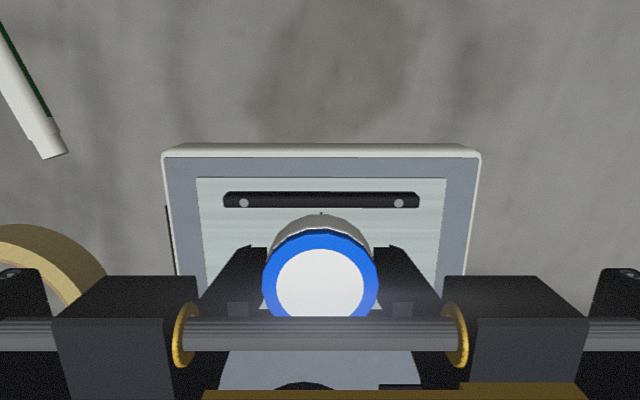

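Call:
send_rows(
  motion=[
    [[0,0,0,0,0.05,0,0.4],[0,0,0,0,0,0,0.4],[0,0,0,0,0,0,0.4],[0,0,0,0,0,0,-0.4],[0,0,0,0,0,0,-0.7]],
  ],
)

```text
clock: 9.9
tool_pos: [0.5363, 0.0628, 0.0591]
eef_rot: [-0.545, 0.45, -0.45, 0.546]
contact_force: [1.1, 1.0, -0.4]
opening: 0.712
```

Call:
send_rows(
  motion=[
    [[0,0,0,0,0,0,-1],[0,0,0,0,0,0,-1],[0,0,0,0,0,0,-1],[0,0,0,0,0,0,-1],[0,0,0,0,0,0,-1]],
  ],
)

```text
clock: 10.32
tool_pos: [0.5362, 0.0627, 0.0591]
eef_rot: [-0.545, 0.45, -0.45, 0.545]
contact_force: [-0.2, -0.4, -0.3]
opening: 0.999
```

Run:
```python
from h import *
im,K,W=snap("wrist","wrist6")
print(get_state()["contact_force"],get_state()["opening"])
plan([.5369,.0627,.0596],.19)
```

```text
[0.73545908 0.3585114  0.49588502] 0.9985453319104142
pos [0.5362 0.0627 0.0591] yaw 0.1912 tilt [ 0.  0. -1.] shift units [ 0.01 -0.03  0.03] ry units 0.01
```

View pics/wrist6.png

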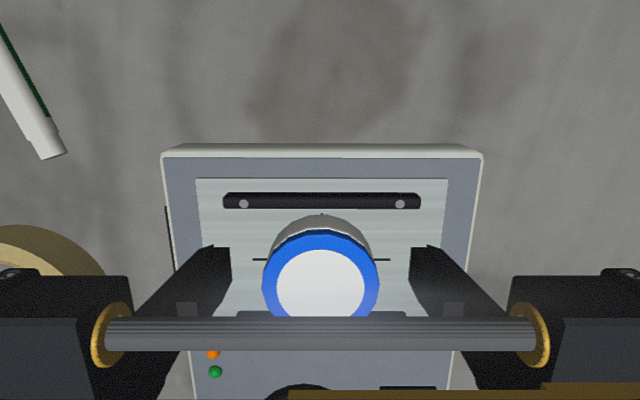

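Call:
send_rows(
  motion=[
    [[0,0,0,0,-0.5,0,-1],[0,0,0,0,-1,0,-1],[0,0,0,0,-1,0,-1],[0,0,0,0,-1,0,-1],[0,0,0,0,-1,0,-1]],
  ],
)

```text
clock: 10.78
tool_pos: [0.536, 0.0627, 0.1507]
eef_rot: [-0.545, 0.45, -0.45, 0.545]
contact_force: [1.2, 0.5, 0.3]
opening: 0.999
```

Call:
send_rows(
  motion=[
    [[0,0,0,0,-1,0,-1],[0,0,0,0,-1,0,-1],[0,0,0,0,-1,0,-1],[0,0,0,0,0,0,-1],[0,0,0,0,0,0,-1]],
  ],
)

```text
clock: 11.2
tool_pos: [0.5367, 0.0627, 0.2105]
eef_rot: [-0.545, 0.449, -0.451, 0.546]
contact_force: [0.5, -0.7, -0.8]
opening: 0.997
```

Run:
```python
from h import *
im,K,W=snap("wrist","wrist7")
hsv=cv2.cvtColor(im,cv2.COLOR_RGB2HSV)
m=cv2.inRange(hsv,(100,120,60),(130,255,255))
for k in blobs(m,200):
    P=cast(k[:,0],K,W,.064)[:,:2]*1000
    print(cv2.boundingRect(k),cv2.fitEllipse(P.astype(np.float32)))
g=cv2.cvtColor(im,cv2.COLOR_RGB2GRAY)
m=cv2.inRange(g,0,60)
for k in blobs(m,200):
    P=cast(k[:,0],K,W,.05)[:,:2]*1000
    r=cv2.minAreaRect(P.astype(np.float32))
    if 50<max(r[1])<130: print("stop",r,cv2.boundingRect(k))
plan([.474,.288,.2],.17+np.pi/2)
```

```text
(239, 354, 61, 46) ((523.6477661132812, -152.1956787109375), (58.46488571166992, 63.1843147277832), 164.2884979248047)
(290, 163, 59, 57) ((536.4969482421875, 62.26091003417969), (50.22247314453125, 51.55280303955078), 14.735401153564453)
stop ((544.8096923828125, -31.304309844970703), (56.733150482177734, 33.092899322509766), 13.281922340393066) (282, 263, 57, 31)
stop ((542.3901977539062, 32.55009078979492), (87.04069519042969, 7.0493245124816895), 10.885988235473633) (273, 215, 93, 8)
stop ((530.5759887695312, 96.0914535522461), (87.68726348876953, 5.3072075843811035), 10.92084789276123) (270, 147, 100, 7)
pos [0.536  0.0626 0.2094] yaw 0.1911 tilt [ 0. -0. -1.] shift units [-11.65   0.47  -0.9 ] ry units -19.37
```

View pics/wrist7.png

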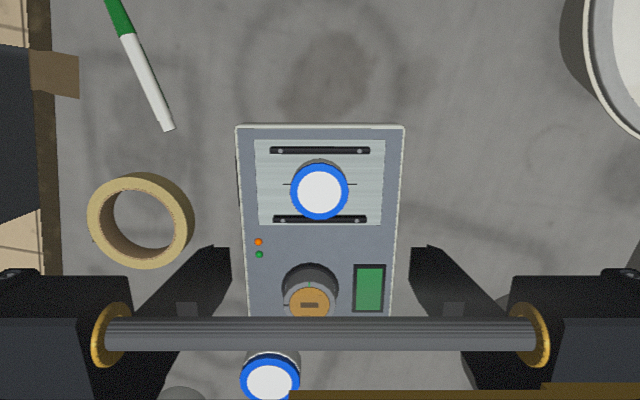

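The pot is centred: lid at (0.5365, 0.0623) against the cross at (0.5368, 0.0630), stops even at rows 150 and 219. On to the key.

Call:
send_rows(
  motion=[
    [[0,0,0,-0.9,0,0,-1],[0,0,0,-1,0,0,-1],[0,0,0,-1,0,-0.2,-1],[0,0,0,-1,0,-0.2,-1],[0,0,0,-1,0,-0.2,-1]],
  ],
)

```text
clock: 11.67
tool_pos: [0.5045, 0.1571, 0.2078]
eef_rot: [0.546, -0.45, 0.45, -0.545]
contact_force: [-0.0, 0.4, 0.5]
opening: 1.0
```

Call:
send_rows(
  motion=[
    [[0,0,0,-1,0,-0.2,-1],[0,0,0,-1,0,-0.1,-1],[0,0,0,-1,0,0,-1],[0,0,0,-1,0,0,-1],[0,0,0,-1,0,0,-1]],
  ],
)

```text
clock: 12.08
tool_pos: [0.4797, 0.2541, 0.2078]
eef_rot: [0.547, -0.45, 0.45, -0.544]
contact_force: [-0.3, -0.2, -0.0]
opening: 0.998
```

Call:
send_rows(
  motion=[
    [[0,0,0,-1,0,0,-1],[0,0,0,-0.75,0,0,-1],[0,-0.9,0,0,0,0,-1],[0,-0.9,0,0,0,0,-1],[0,-0.9,0,0,0,0,-1]],
  ],
)

```text
clock: 12.5
tool_pos: [0.4732, 0.288, 0.2077]
eef_rot: [0.593, -0.388, 0.387, -0.591]
contact_force: [-0.4, -0.4, -0.9]
opening: 1.0
```

Run:
```python
from h import *
print(np.round(get_state()["q"],2))
plan([.474,.288,.2],.17+np.pi/2)
```

```text
[-0.49  0.66 -0.24  1.83  0.23  0.69 -0.45]
pos [0.4732 0.288  0.2077] yaw 0.4119 tilt [-0.002 -0.002 -1.   ] shift units [0.01 0.38 0.04] ry units -16.61
```

Call:
send_rows(
  motion=[
    [[0,-0.95,0,0,0,0,-1],[0,-0.95,0,0,0,0,-1],[0,-0.95,0,0,0,0,-1],[0,-0.95,0,0,0,0,-1],[0,-0.95,0,0,0,0,-1]],
  ],
)

```text
clock: 12.92
tool_pos: [0.4734, 0.2875, 0.2077]
eef_rot: [0.655, -0.269, 0.268, -0.653]
contact_force: [-0.3, 0.9, -0.4]
opening: 0.998
```

Call:
send_rows(
  motion=[
    [[0,-0.95,0,0,0,0,-1],[0,-0.95,0,0,0,0,-1],[0,-0.95,0,0,0,0,-1],[0,-0.95,0,0,0,0,-1],[0,-0.95,0,0,0,0,-1]],
  ],
)

```text
clock: 13.33
tool_pos: [0.4735, 0.2875, 0.2077]
eef_rot: [0.694, -0.141, 0.14, -0.692]
contact_force: [0.1, -0.3, -0.3]
opening: 1.001
```

Call:
send_rows(
  motion=[
    [[0,-0.95,0,0,0,0,-1],[0,-0.95,0,0,0,0,-1],[0,-0.95,0,0,0,0,-1],[0,-0.95,0,0,0,0,-1],[0,-0.95,0,0,0,0,-1]],
  ],
)

```text
clock: 13.75
tool_pos: [0.4735, 0.2874, 0.2077]
eef_rot: [0.708, -0.008, 0.006, -0.707]
contact_force: [-0.3, -0.3, -0.7]
opening: 1.001
```

Call:
send_rows(
  motion=[
    [[0,-0.95,0,0,0,0,-1],[0,-0.95,0,0,0,0,-1],[0,-0.5,0,0,0,0,-1],[0,0,0,0,0,0,-1],[0,0,0,0,0,0,-1]],
  ],
)

```text
clock: 14.17
tool_pos: [0.4737, 0.2876, 0.208]
eef_rot: [0.705, 0.058, -0.06, -0.704]
contact_force: [0.6, 0.3, -1.3]
opening: 1.002
```

Run:
```python
from h import *
print(np.round(get_state()["q"],2))
im,K,W=snap("wrist","wrist8"); np.savez("w8.npz",im=im,K=K,W=W)
plan([.474,.288,.2],.17+np.pi/2)
```

```text
[-0.26  0.72 -0.62  1.81  0.56  0.8   0.56]
pos [0.4738 0.2877 0.2083] yaw 1.7381 tilt [-0.001 -0.001 -1.   ] shift units [0.01 0.42 0.01] ry units -0.03
```

View pics/wrist8.png

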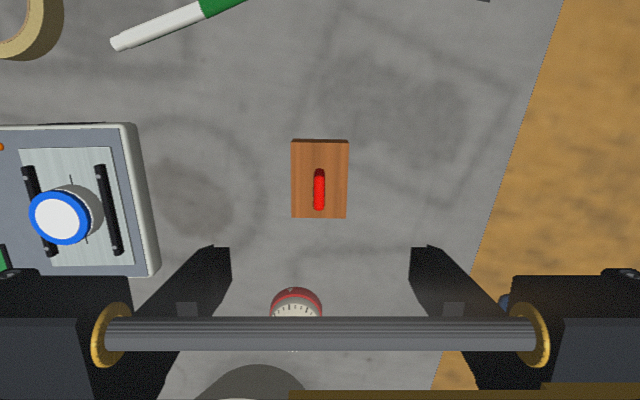

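Run:
```python
from h import *
d=np.load("w8.npz");im,K,W=d["im"],d["K"],d["W"]
hsv=cv2.cvtColor(im,cv2.COLOR_RGB2HSV)
m=cv2.inRange(hsv,(0,150,60),(6,255,255))|cv2.inRange(hsv,(174,150,60),(180,255,255))
m[:150]=0;m[220:]=0;m[:,:305]=0;m[:,335:]=0
k=max(blobs(m),key=cv2.contourArea);print(cv2.boundingRect(k))
b=m&cv2.inRange(hsv[:,:,2],200,255)
print("V",np.percentile(hsv[:,:,2][m>0],[5,50,95]))
for nm,kk in (("all",k),("bright",max(blobs(b,5),key=cv2.contourArea))):
    print(nm,cv2.boundingRect(kk),cv2.minAreaRect((cast(kk[:,0],K,W,.074)[:,:2]*1000).astype(np.float32)))
w=cv2.inRange(hsv,(7,90,60),(18,255,255));w[:130]=0;w[222:]=0;w[:,:285]=0;w[:,352:]=0
kk=max(blobs(w),key=cv2.contourArea);print("stand",cv2.minAreaRect((cast(kk[:,0],K,W,.03)[:,:2]*1000).astype(np.float32)))
cv2.imwrite("pics/keyc.png",cv2.resize(im[130:225,280:360],None,fx=6,fy=6)[:,:,::-1])
```

```text
(313, 168, 12, 43)
V [ 87.  211.5 229. ]
all (313, 168, 12, 43) ((468.84857177734375, 285.9684143066406), (36.33662796020508, 9.307989120483398), 9.23230266571045)
bright (315, 177, 9, 34) ((472.4969787597656, 286.9701232910156), (28.78829574584961, 6.763026237487793), 9.3367280960083)
stand ((471.0827331542969, 286.59808349609375), (77.8716049194336, 54.34407043457031), 8.350433349609375)
```

View pics/keyc.png

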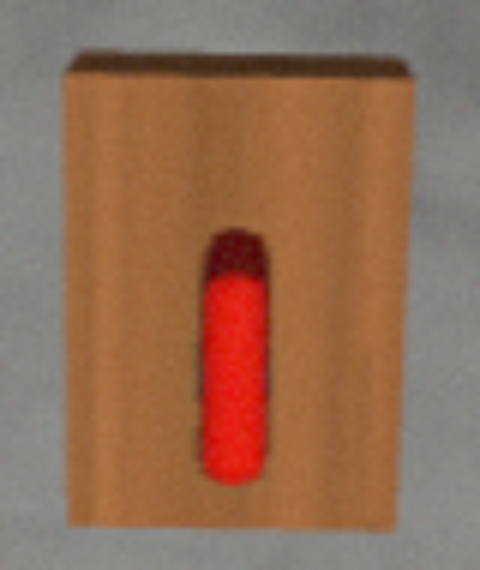

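Call:
send_rows(
  motion=[
    [[0,0,0,-0.05,1,0,-1],[0,0,0,0,1,0,-1],[0,0,0,0,1,0,-1],[0,0,0,0,1,0,-1],[0,0,0,0,1,0,-1]],
  ],
)

```text
clock: 14.63
tool_pos: [0.4731, 0.2878, 0.108]
eef_rot: [0.705, 0.059, -0.059, -0.705]
contact_force: [0.2, 0.6, -0.0]
opening: 0.996
```

Call:
send_rows(
  motion=[
    [[0,0,0,0,1,0,-1],[0,0,0,0,0.8,0,-0.6],[0,0,0,0,0.4,0,-0.4],[0,0,0,0,0,0,-0.2],[0,0,0,0,0,0,0]],
  ],
)

```text
clock: 15.05
tool_pos: [0.4732, 0.2881, 0.0652]
eef_rot: [0.705, 0.059, -0.059, -0.705]
contact_force: [0.0, 0.0, 0.8]
opening: 0.718
```

Run:
```python
from h import *
im,K,W=snap("wrist","wrist9")
plan([.4725,.287,.054],.163+np.pi/2)
```

```text
pos [0.4735 0.2883 0.0657] yaw 1.7391 tilt [ 0.001  0.001 -1.   ] shift units [-0.06  0.59 -0.06] ry units 0.07
```

View pics/wrist9.png

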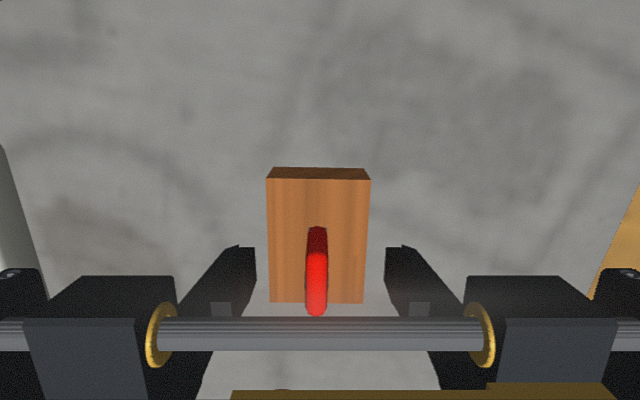

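Call:
send_rows(
  motion=[
    [[0,0,0,-0.05,0.57,-0.06,0],[0,0,0,0,0,0,0.5],[0,0,0,0,0,0,1],[0,0,0,0,0,0,1],[0,0,0,0,0,0,1]],
  ],
  force=20,
)

```text
clock: 15.52
tool_pos: [0.4729, 0.2869, 0.0545]
eef_rot: [-0.704, -0.06, 0.059, 0.705]
contact_force: [0.4, -1.0, -0.4]
opening: 0.295
```

Call:
send_rows(
  motion=[
    [[0,0,0,0,0,0,1],[0,0,0,0,0,0,1],[0,0,0,0,0,0,1],[0,0,0,0,0,0,1],[0,0,0,0,0,0,1]],
  ],
)

```text
clock: 15.93
tool_pos: [0.4727, 0.2867, 0.054]
eef_rot: [-0.705, -0.06, 0.059, 0.705]
contact_force: [-0.1, -0.2, 2.9]
opening: 0.109
```

Call:
send_rows(
  motion=[
    [[0,0,0,0,0,0,1],[0,0,0,0,0,0,1],[0,0,0,0,0,0,1],[0,0,0,0,0,0,1],[0,0,0,0,0,0,1]],
  ],
  force=45,
)

```text
clock: 16.35
tool_pos: [0.4726, 0.2867, 0.054]
eef_rot: [-0.705, -0.06, 0.059, 0.705]
contact_force: [-0.3, -1.2, 4.8]
opening: 0.108
```

Run:
```python
from h import *
snap("side","side10"); s=get_state();print(s["opening"]*88,s["contact_force"],s["moment"])
plan([.4725,.287,.054],.163+np.pi/2)
```

```text
9.306289567949383 [9.59320710e-01 3.66300913e-03 5.57169156e+00] [-0.01281607 -0.01796235 -0.00578371]
pos [0.4726 0.2867 0.0539] yaw 1.7392 tilt [ 0.  0. -1.] shift units [-0.   -0.    0.02] ry units 0.07
```

Call:
send_rows(
  motion=[
    [[0,0,0,0,-0.3,0,1],[0,0,0,0,-0.7,0,1],[0,0,0,0,-1,0,1],[0,0,0,0,-1,0,1],[0,0,0,0,-1,0,1]],
  ],
)

```text
clock: 16.82
tool_pos: [0.4719, 0.2862, 0.1343]
eef_rot: [0.705, 0.059, -0.06, -0.704]
contact_force: [0.2, 0.8, -0.9]
opening: 0.111
```

Call:
send_rows(
  motion=[
    [[0,0,0,0,-1,0,1],[0,0,0,0,-0.5,0,1],[0,0,0,0,0,0,1],[0,0,0,0,0,0,1],[0,0,0,0,0,0,1]],
  ],
)

```text
clock: 17.23
tool_pos: [0.472, 0.2859, 0.1626]
eef_rot: [0.705, 0.059, -0.06, -0.704]
contact_force: [-0.5, 0.1, -0.8]
opening: 0.109
```

Run:
```python
from h import *
p,R,y=pose()
ims={}
for n in ("side","scene","wrist"): 
    im,K,W=snap(n,n+"11"); 
    u=proj(p,K,W)[0]; print(n,u, "origin proj",proj(p-[0,0,.024],K,W)[0],"nose",proj(p-[0,0,.047],K,W)[0],"wide dir",proj(p-[0,0,.024]+.016*R[:,0],K,W)[0])
    if n!="wrist":
        x0,y0=int(u[0])-35,int(u[1])-35; c=im[max(0,y0):y0+80,x0:x0+70]; cv2.imwrite(f"pics/{n}11c.png",cv2.resize(c,None,fx=7,fy=7,interpolation=cv2.INTER_CUBIC)[:,:,::-1]); print(x0,y0)
s=get_state();print(s["opening"]*88,s["contact_force"],s["moment"])
plan([.5485,-.0515,.14],.19+np.pi/2)
```

```text
side [324.91136898 210.17966835] origin proj [324.95184237 223.22087576] nose [324.9897337  235.43009944] wide dir [315.28515298 222.67593881]
289 175
scene [254.50471912 133.40779132] origin proj [255.11021269 139.75348205] nose [255.67773191 145.70119412] wide dir [259.48062728 137.99929093]
219 98
wrist [318.88443306 279.4242169 ] origin proj [319.04761513 255.18210832] nose [319.1678028  237.32718905] wide dir [319.06063135 282.20603708]
9.73648150150039 [ 0.85252614  0.14543978 -0.82958332] [ 0.10087916 -0.06877763  0.03593396]
pos [0.4719 0.2861 0.1626] yaw 1.7394 tilt [-0.002 -0.001 -1.   ] shift units [  0.94   1.15 -17.28] ry units -0.27
```

View pics/side11c.png

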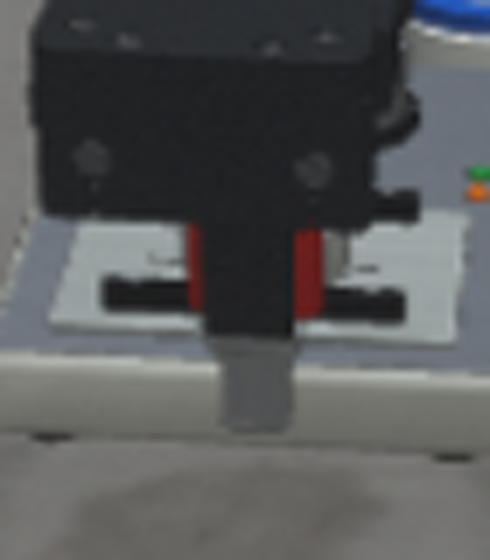

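View pics/wrist11.png

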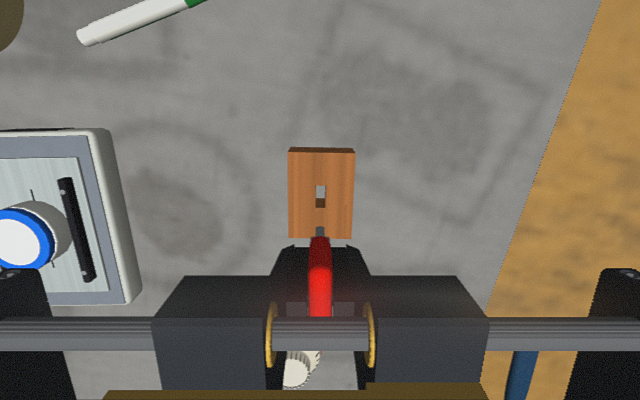

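The key is held upright: the bow and the blade both centre near u≈325.7 in the side view. I'm carrying it to the lock.

Call:
send_rows(
  motion=[
    [[0,0,0,0,0,-0.5,1],[0,0,0,0,0,-1,1],[0,-0.27,0,0.2,0,-1,1],[0,0,0,0.2,0,-1,1],[0,0,0,0.2,0,-1,1]],
  ],
)

```text
clock: 17.8
tool_pos: [0.5002, 0.1982, 0.1632]
eef_rot: [0.704, 0.067, -0.067, -0.704]
contact_force: [0.8, 0.2, -0.5]
opening: 0.108
```

Call:
send_rows(
  motion=[
    [[0,0,0,0.2,0,-1,1],[0,0,0,0.2,0,-1,1],[0,0,0,0,0,-1,1],[0,0,0,0,0,-1,1],[0,0,0,0,0,-1,1]],
  ],
)

```text
clock: 18.22
tool_pos: [0.5268, 0.1015, 0.1633]
eef_rot: [0.704, 0.067, -0.067, -0.704]
contact_force: [1.1, 0.3, -0.4]
opening: 0.108
```

Call:
send_rows(
  motion=[
    [[0,0,0,0,0,-1,1],[0,0,0,0,0,-1,1],[0,0,0,0,0,-1,1],[0,0,0,0,0,-1,1],[0,0,0,0,0,-1,1]],
  ],
)

```text
clock: 18.63
tool_pos: [0.5455, 0.0032, 0.1633]
eef_rot: [0.704, 0.067, -0.067, -0.704]
contact_force: [0.3, 0.5, -0.2]
opening: 0.116
```

Run:
```python
from h import *
plan([.549,-.0515,.13],.19+np.pi/2)
```

```text
pos [0.5455 0.0032 0.1633] yaw 1.7603 tilt [-0.001 -0.001 -1.   ] shift units [-0.34  1.66 -2.72] ry units -0.01
```

Call:
send_rows(
  motion=[
    [[0,0,0,-0.1,0,-1,1],[0,0,0,-0.1,0,-1,1],[0,0,0,-0.1,0.3,-0.7,1],[0,0,0,0,0.5,0,1],[0,0,0,0,0.8,0,1]],
  ],
)

```text
clock: 19.05
tool_pos: [0.5504, -0.0496, 0.1313]
eef_rot: [-0.704, -0.067, 0.066, 0.704]
contact_force: [-0.2, 0.8, -0.7]
opening: 0.111
```

Call:
send_rows(
  motion=[
    [[0,0,0,0,0,0,1],[0,0,0,0,0,0,1],[0,0,0,0,0,0,1],[0,0,0,0,0,0,1],[0,0,0,0,0,0,1]],
  ],
)

```text
clock: 19.47
tool_pos: [0.5505, -0.0483, 0.1323]
eef_rot: [-0.704, -0.068, 0.067, 0.704]
contact_force: [0.1, -0.0, -0.4]
opening: 0.111
```

Run:
```python
from h import *
p,R,y=pose()
for n in ("side","scene","wrist"): 
    im,K,W=snap(n,n+"12"); np.savez(n+"12.npz",im=im,K=K,W=W)
    u=proj(p-[0,0,.05],K,W)[0]; x0,y0=int(u[0])-40,int(u[1])-40
    cv2.imwrite(f"pics/{n}12c.png",cv2.resize(im[y0:y0+80,x0:x0+80],None,fx=7,fy=7,interpolation=cv2.INTER_CUBIC)[:,:,::-1]); print(n,x0,y0)
plan([.549,-.0515,.13],.19+np.pi/2)
```

```text
side 294 132
scene 287 171
wrist 279 195
pos [ 0.5504 -0.0487  0.1321] yaw 1.761 tilt [ 0.001  0.    -1.   ] shift units [-0.09  0.11 -0.12] ry units 0.0
```

View pics/wrist12c.png

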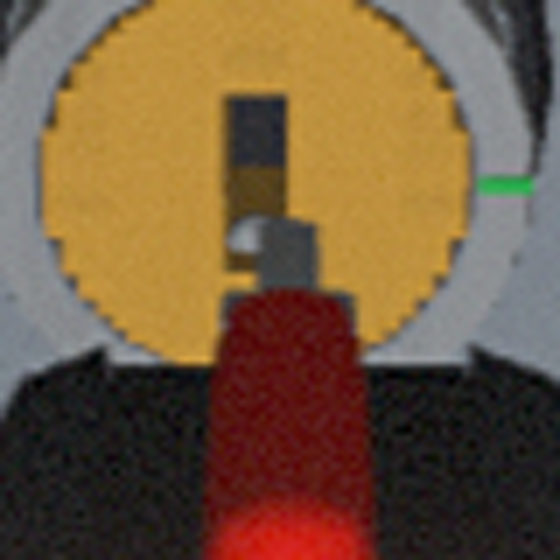

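View pics/side12c.png

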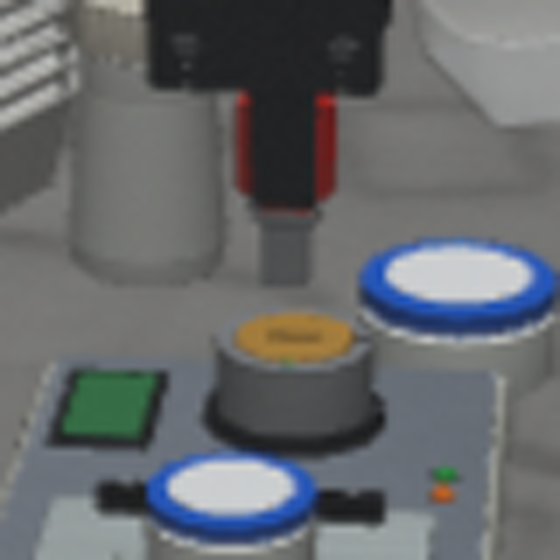

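View pics/scene12c.png

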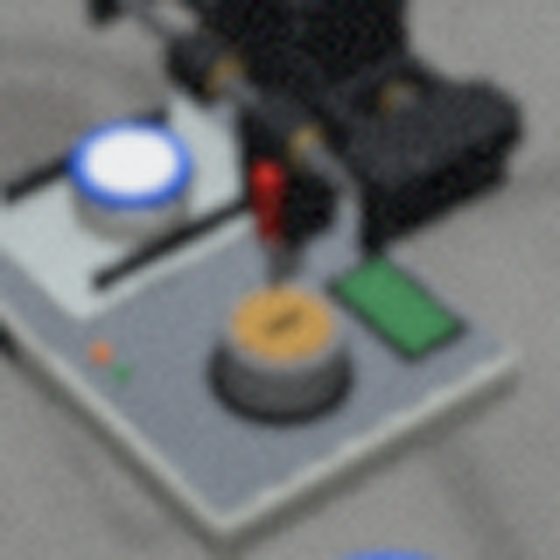

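Run:
```python
from h import *
d=np.load("wrist12.npz");im,K,W=d["im"],d["K"],d["W"]
p,R,y=pose(); q=.19; ax=np.array([np.cos(q),np.sin(q)]);ay=np.array([-np.sin(q),np.cos(q)])
def f(u,v,z): 
    X=cast((279+(u+.0)/7-.43,195+v/7-.43),K,W,z)[0,:2]; r=X-p[:2]; return np.round([*X,1000*r@ax,1000*r@ay],4)
print("slot ends",f(257,95,.066),f(245,270,.066))
print("slot sides",f(226,180,.066),f(287,180,.066))
print("plug L,R",f(42,185,.066),f(472,185,.066))
print("nose -x edge",f(288,218,.0851),"shoulder -x lower edge",f(290,293,.1081))
d=np.load("side12.npz");im,K,W=d["im"],d["K"],d["W"]
g=lambda u,v:(294+u/7-.43,132+v/7-.43)
for nm,pt,z in [("slot side",g(294,336),.066),("plug c",g(295,338),.066)]:
    X=cast(pt,K,W,z)[0,:2];print(nm,X,(X-p[:2])@ax*1000,(X-p[:2])@ay*1000)
# key blade in side view: centre at u 285, mid bow u 287 -> x offset relative to TCP plane
for nm,pt,zz in [("blade",g(285,250),.04),("bow",g(287,150),.0)]:
    c=W[:3,3]; r=W[:3,:3]@np.array([(pt[0]-K[0,2])/K[0,0],(pt[1]-K[1,2])/K[1,1],1])
    n=np.array([*ay,0]); X=c+r*((p-c)@n)/(r@n); print(nm,X,(X-p)[:2]@ax*1000)
```

```text
slot ends [  0.5399  -0.0533 -11.1497  -2.5238] [ 0.5569 -0.0512  5.9701 -3.6996]
slot sides [ 0.5485 -0.0546 -2.9387 -5.3895] [ 0.5475 -0.0491 -2.9407  0.1886]
plug L,R [  0.5522  -0.071   -2.4438 -22.2304] [ 0.5447 -0.0324 -2.4575 17.1176]
nose -x edge [ 0.5436 -0.0497 -6.8712  0.2815] shoulder -x lower edge [  0.5403  -0.0502 -10.208    0.4299]
slot side [ 0.54752302 -0.04874365] -2.8072528093665694 0.5109210843638681
plug c [ 0.54677011 -0.04727321] -3.268907802627223 2.0970886258023835
blade [ 0.55071249 -0.04865054  0.09611177] 0.34240415364306503
bow [ 0.55024748 -0.04873997  0.13073887] -0.13112673682654502
```

Call:
send_rows(
  motion=[
    [[0,0,0,-0.16,0.2,-0.15,1],[0,0,0,0,0.3,0,1],[0,0,0,0,0.2,0,1],[0,0,0,0,0,0,1],[0,0,0,0,0,0,1]],
  ],
)

```text
clock: 20.03
tool_pos: [0.5473, -0.0524, 0.1173]
eef_rot: [-0.704, -0.067, 0.067, 0.704]
contact_force: [0.5, -0.6, -0.7]
opening: 0.109
```

```bash
cat > look.py <<'E'
from h import *
import sys
t=sys.argv[1]
p,R,y=pose()
for n in ("side","wrist"): 
    im,K,W=snap(n,n+t); np.savez(n+t+".npz",im=im,K=K,W=W)
    u=proj(p-[0,0,.05],K,W)[0]; x0,y0=int(u[0])-40,int(u[1])-40
    cv2.imwrite(f"pics/{n}{t}c.png",cv2.resize(im[y0:y0+80,x0:x0+80],None,fx=7,fy=7,interpolation=cv2.INTER_CUBIC)[:,:,::-1]); print(n,x0,y0)
s=get_state();print(s["clock"],np.round(s["contact_force"],1),np.round(s["moment"],2))
plan([.5475,-.0515,.113],.19+np.pi/2)
E
python3 look.py 13
```

```text
side 296 138
wrist 279 194
20.1333 [ 0.5 -0.5 -0.8] [ 0.1  -0.04 -0.01]
pos [ 0.5477 -0.0523  0.1177] yaw 1.761 tilt [ 0.  0. -1.] shift units [-0.    0.24  0.04] ry units 0.0
```

View pics/wrist13c.png

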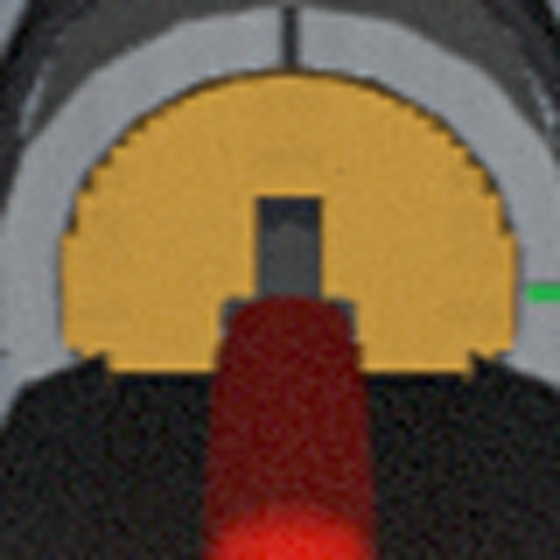

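View pics/side13c.png

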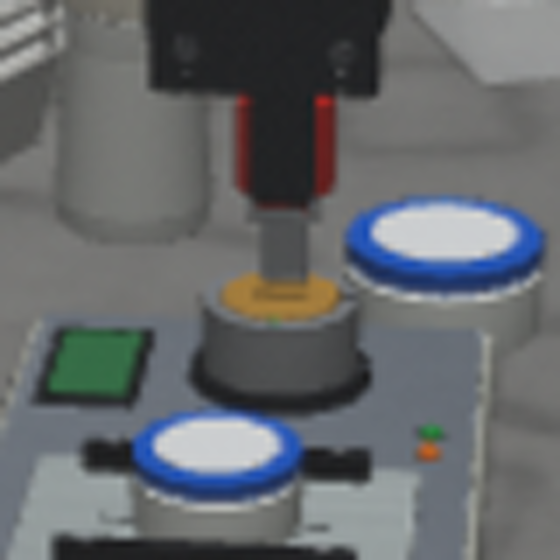

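Run:
```python
from h import *
p,R,y=pose(); q=.19; ax=np.array([np.cos(q),np.sin(q)]);ay=np.array([-np.sin(q),np.cos(q)])
d=np.load("wrist13.npz");K,W=d["K"],d["W"]
f=lambda u,v,z:(lambda X:(np.round(X,4),1000*(X-p[:2])@ax,1000*(X-p[:2])@ay))(cast((279+u/7-.43,194+v/7-.43),K,W,z)[0,:2])
print("slot -x end",f(289,197,.066)); print("plug -x end",f(289,71,.066)); print("plug L/R",f(62,270,.066),f(516,270,.066))
print("nose",f(289,222,.0707),"shoulder",f(289,297,.0937))
d=np.load("side13.npz");im,K,W=d["im"],d["K"],d["W"]
cv2.imwrite("pics/s13z.png",cv2.resize(im[165:190,318:350],None,fx=20,fy=20,interpolation=cv2.INTER_CUBIC)[:,:,::-1])
def px(P): u=proj(P,K,W)[0]; return (u-[296,138]+.43)*7
L=lambda dx,z:px([*(p[:2]+dx*ax),z])
print("predicted nose centre/edges for dx=0:",L(0,.075),L(-.008,.08),L(.008,.08)); print("bow",L(-.016,.12),L(.016,.12))
print("shoulder", L(-.011,.094),L(.011,.094))
```

```text
slot -x end (array([ 0.5398, -0.0535]), np.float64(-7.945143299346536), np.float64(0.3195621887440079))
plug -x end (array([ 0.5288, -0.0556]), np.float64(-19.17361131201545), np.float64(0.31576058156963804))
plug L/R (array([ 0.5501, -0.0713]), np.float64(-1.2547536532300165), np.float64(-19.117384873424843)) (array([ 0.5427, -0.0331]), np.float64(-1.2582987633009268), np.float64(19.76288014016742))
nose (array([ 0.5402, -0.0534]), np.float64(-7.542453150371758), np.float64(0.3167285993332885)) shoulder (array([ 0.537, -0.054]), np.float64(-10.831340443225303), np.float64(0.30108139663906314))
predicted nose centre/edges for dx=0: [282.60632462 264.6078836 ] [307.12158893 251.46543273] [258.31476209 249.63781661]
bow [333.05674998 137.96627018] [234.03085431 134.57556435]
shoulder [316.72461969 212.15065846] [249.27858335 209.70004243]
```

View pics/s13z.png

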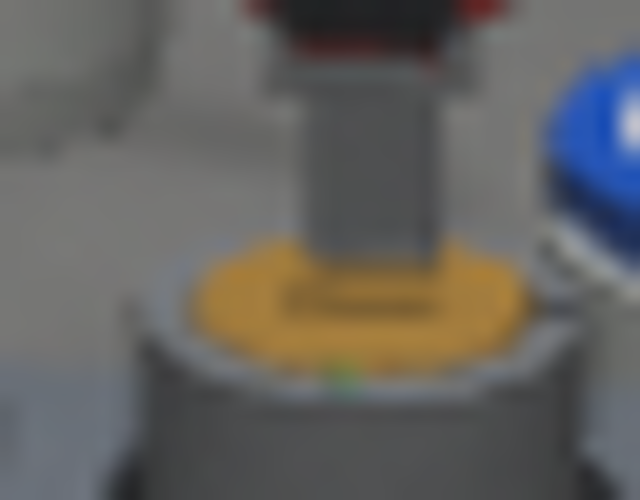

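Call:
send_rows(
  motion=[
    [[0,0,0,0.025,0,0,1],[0,0,0,0,0.1,0,1],[0,0,0,0,0.1,0,1],[0,0,0,0,0.1,0,1],[0,0,0,0,0,0,1]],
  ],
)

```text
clock: 20.55
tool_pos: [0.5478, -0.0524, 0.1113]
eef_rot: [0.704, 0.067, -0.067, -0.704]
contact_force: [-1.0, -0.1, -0.5]
opening: 0.106
```

```bash
python3 look.py 14
```

```text
side 295 140
wrist 279 194
20.65 [-0.1 -0.  -1.2] [ 0.06 -0.02  0.01]
pos [ 0.548  -0.0523  0.1116] yaw 1.7609 tilt [-0.  0. -1.] shift units [-0.02 -0.07  0.04] ry units 0.0
```

Call:
send_rows(
  motion=[
    [[0,0,0,0,0.1,0,1],[0,0,0,0,0.1,0,1],[0,0,0,0,0,0,1],[0,0,0,0,0,0,1],[0,0,0,0,0,0,1]],
  ],
)

```text
clock: 21.07
tool_pos: [0.5481, -0.0523, 0.1077]
eef_rot: [-0.704, -0.067, 0.067, 0.704]
contact_force: [0.2, 0.2, -0.4]
opening: 0.11
```

```bash
python3 look.py 15
```

```text
side 295 142
wrist 279 194
21.1667 [-0.1 -0.6 -0.7] [ 0.1  -0.05 -0.  ]
pos [ 0.5481 -0.0523  0.1078] yaw 1.7609 tilt [ 0.  0. -1.] shift units [-0.02 -0.26  0.05] ry units 0.0
```

View pics/side15c.png

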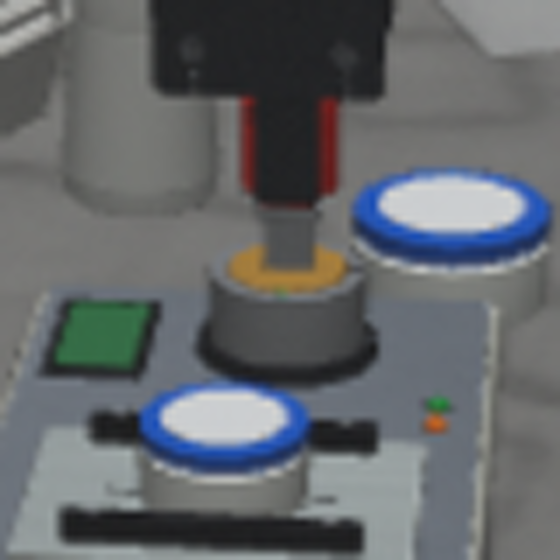

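View pics/wrist15c.png

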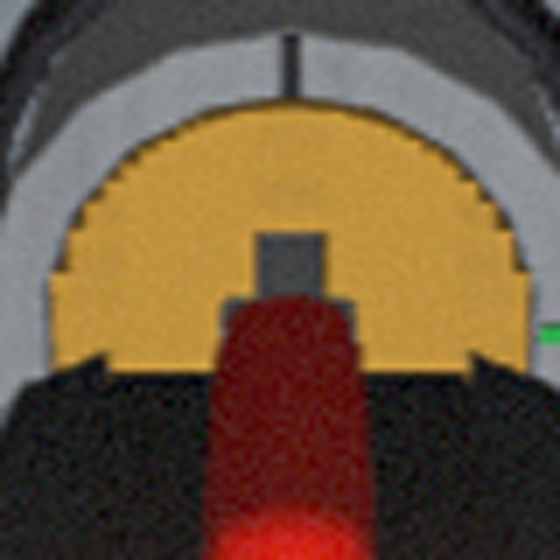

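The blade has entered the slot with no contact force. I'm pushing on down in small steps.

Call:
send_rows(
  motion=[
    [[0,0,0,0,0.1,0,1],[0,0,0,0,0.1,0,1],[0,0,0,0,0.1,0,1],[0,0,0,0,0,0,1],[0,0,0,0,0,0,1]],
  ],
)

```text
clock: 21.58
tool_pos: [0.5477, -0.0527, 0.1015]
eef_rot: [0.704, 0.067, -0.067, -0.704]
contact_force: [-0.4, -0.5, -0.0]
opening: 0.109
```

Call:
send_rows(
  motion=[
    [[0,0,0,0,0.1,0,1],[0,0,0,0,0.1,0,1],[0,0,0,0,0.1,0,1],[0,0,0,0,0,0,1],[0,0,0,0,0,0,1]],
  ],
)

```text
clock: 22.0
tool_pos: [0.5486, -0.0524, 0.0957]
eef_rot: [-0.704, -0.068, 0.067, 0.704]
contact_force: [1.4, -0.1, -0.8]
opening: 0.109
```

```bash
python3 look.py 16
```

```text
side 295 146
wrist 279 194
22.1 [ 1.4 -1.1 -0.8] [-0.09 -0.37  0.05]
pos [ 0.5486 -0.0524  0.0956] yaw 1.7607 tilt [ 0.001  0.    -1.   ] shift units [-0.05 -0.87  0.05] ry units -0.0
```

View pics/side16c.png

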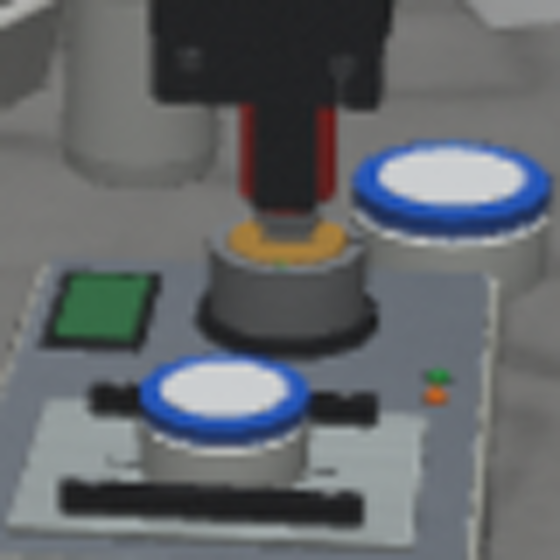

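View pics/wrist16c.png

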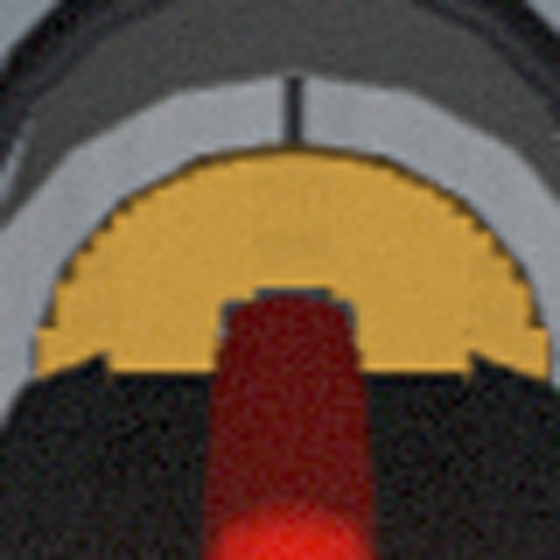

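Call:
send_rows(
  motion=[
    [[0,0,0,0,0.1,0,1],[0,0,0,0,0.1,0,1],[0,0,0,0,0,0,1],[0,0,0,0,0,0,1],[0,0,0,0,0,0,1]],
  ],
)

```text
clock: 22.52
tool_pos: [0.5486, -0.052, 0.0913]
eef_rot: [-0.704, -0.067, 0.067, 0.704]
contact_force: [2.8, 0.3, -6.9]
opening: 0.11
```

```bash
python3 look.py 17
```

```text
side 295 148
wrist 279 194
22.6167 [ 3.1  1.4 -4.8] [ 0.18 -0.84 -0.01]
pos [ 0.5485 -0.052   0.0913] yaw 1.7609 tilt [ 0.001  0.001 -1.   ] shift units [-0.04 -1.09  0.04] ry units 0.0
```

View pics/side17c.png

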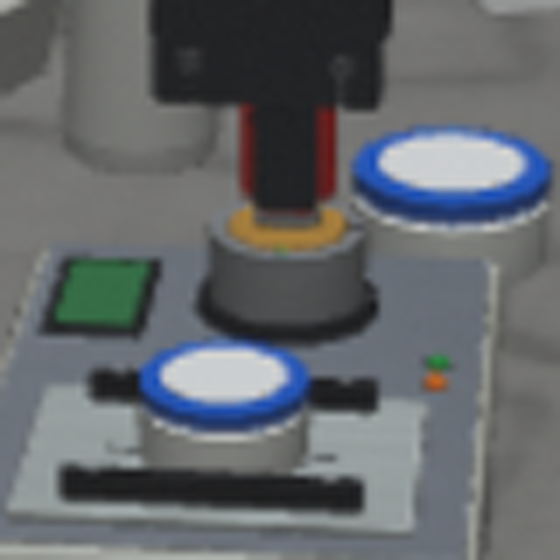

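View pics/wrist17c.png

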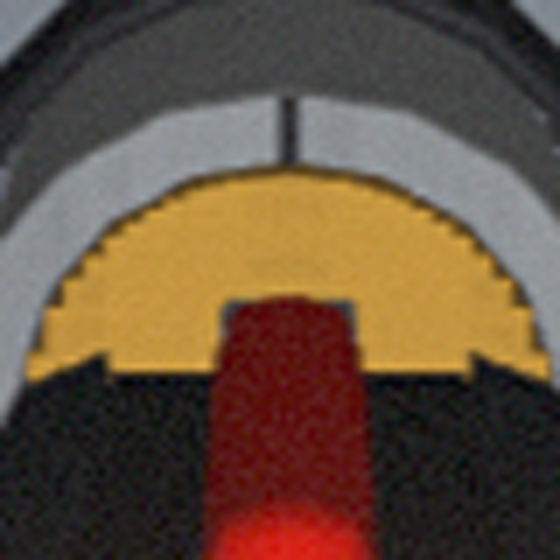

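Call:
send_rows(
  motion=[
    [[0,0,0,0.02,0.03,0,1],[0,0,0,0,0.03,0,1],[0,0,0,0,0,0,1],[0,0,0,0,0,0,1],[0,0,0,0,0,0,1]],
  ],
)

```text
clock: 23.03
tool_pos: [0.5487, -0.052, 0.0908]
eef_rot: [-0.704, -0.067, 0.067, 0.704]
contact_force: [1.0, 1.6, 2.5]
opening: 0.112
```

```bash
python3 look.py 18
python3 - <<'E'
from h import *
d=np.load("side18.npz");im=d["im"];cv2.imwrite("pics/s18z.png",cv2.resize(im[165:190,318:350],None,fx=20,fy=20,interpolation=cv2.INTER_CUBIC)[:,:,::-1])
E
```

```text
side 295 148
wrist 279 194
23.1333 [1.  2.1 3.2] [ 0.23 -0.45 -0.05]
pos [ 0.5487 -0.052   0.0908] yaw 1.761 tilt [ 0.001  0.    -1.   ] shift units [-0.05 -1.11  0.04] ry units 0.0
```

View pics/s18z.png

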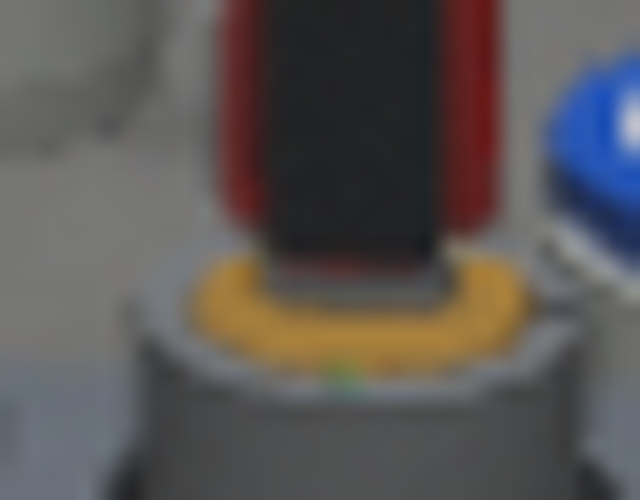

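Call:
send_rows(
  motion=[
    [[0,0,0,0,0.03,-0.02,1],[0,0,0,0,0.03,0,1],[0,0,0,0,0.03,0,1],[0,0,0,0,0.03,0,1],[0,0,0,0,0,0,1]],
  ],
)

```text
clock: 23.55
tool_pos: [0.5488, -0.0522, 0.0897]
eef_rot: [0.704, 0.068, -0.067, -0.704]
contact_force: [-1.4, 0.6, 16.5]
opening: 0.108
```

```bash
python3 look.py 19
```

```text
side 295 149
wrist 279 194
23.65 [-1.3  0.4 17.1] [0.19 0.33 0.03]
pos [ 0.5488 -0.0522  0.0898] yaw 1.7612 tilt [ 0.001 -0.    -1.   ] shift units [-0.06 -1.16  0.04] ry units 0.01
```

Call:
send_rows(
  motion=[
    [[0,0.5,0,0,0.02,0,1],[0,-1,0,0,0,0,1],[0,0.9,0,0,0.02,0,1],[0,-0.4,0,0,0,0,1],[0,0,0,0,0,0,1]],
  ],
)

```text
clock: 24.07
tool_pos: [0.5489, -0.0522, 0.0897]
eef_rot: [0.704, 0.068, -0.067, -0.704]
contact_force: [-3.1, -0.0, 22.8]
opening: 0.114
```

```bash
python3 look.py 20
python3 - <<'E'
from h import *
d=np.load("side20.npz");im=d["im"];cv2.imwrite("pics/s20z.png",cv2.resize(im[165:190,318:350],None,fx=20,fy=20,interpolation=cv2.INTER_CUBIC)[:,:,::-1])
d=np.load("wrist20.npz");im=d["im"];cv2.imwrite("pics/w20z.png",cv2.resize(im[215:265,290:350],None,fx=10,fy=10,interpolation=cv2.INTER_CUBIC)[:,:,::-1])
im,K,W=snap("scene","scene20")
u=proj([.5485,-.0515,.07],K,W)[0];print(u);x0,y0=int(u[0])-16,int(u[1])-20
cv2.imwrite("pics/c20z.png",cv2.resize(im[y0:y0+30,x0:x0+32],None,fx=18,fy=18,interpolation=cv2.INTER_CUBIC)[:,:,::-1])
E
```

```text
side 295 149
wrist 279 194
24.1667 [-2.9  0.8 23.3] [0.22 0.69 0.02]
pos [ 0.5489 -0.0522  0.0897] yaw 1.7614 tilt [ 0.002 -0.001 -1.   ] shift units [-0.06 -1.17  0.05] ry units 0.01
[326.85282833 215.97600227]
```

View pics/s20z.png

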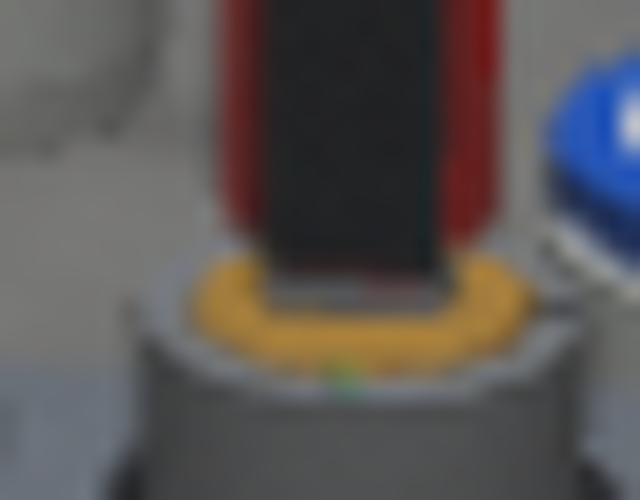

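View pics/w20z.png

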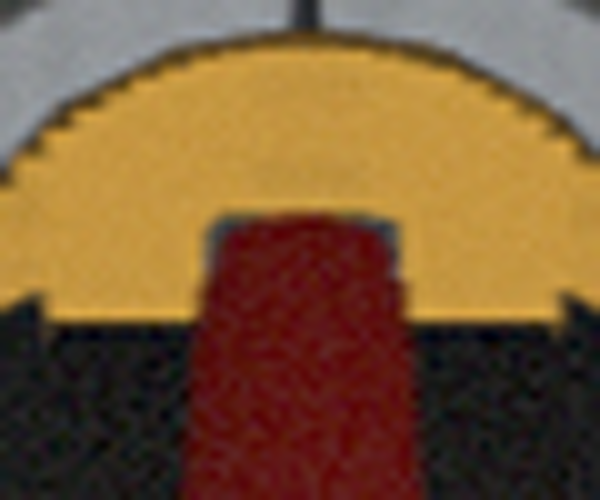

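View pics/c20z.png

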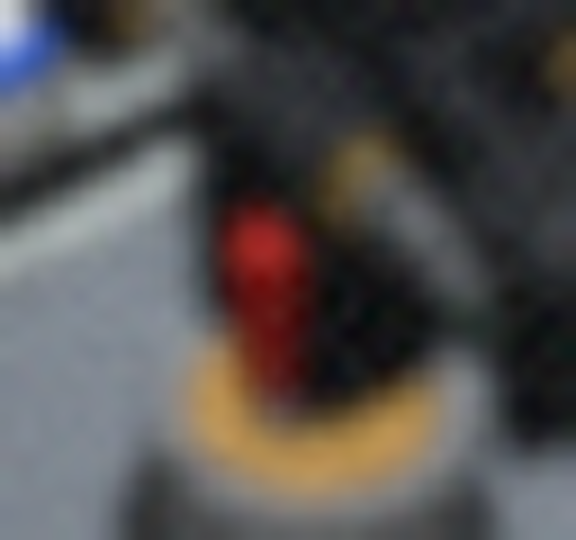

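Run:
```python
from h import *
d=np.load("side20.npz");im,K,W=d["im"],d["K"],d["W"]
q=.19; ax=np.array([np.cos(q),np.sin(q)]);ay=np.array([-np.sin(q),np.cos(q)]);c=np.array([.5486,-.052])
z=lambda P:((proj(P,K,W)[0]-[318,165]+.5)*20).round()
P=lambda x,y,h:[*(c+x*ax+y*ay),h]
print("plug c",z(P(0,0,.066)),"front",z(P(0,.0193,.066)),"back",z(P(0,-.0193,.066)),"L/R",z(P(.0193,0,.066)),z(P(-.0193,0,.066)))
for h in (.066,.069,.072): print(h,"shoulder bottom near edge",z(P(.011,.005,h)),z(P(0,.005,h)),z(P(-.011,.005,h)),"bow bottom corner",z(P(-.016,.005,h+.008)),z(P(.016,.005,h+.008)))
im2=cv2.resize(im[165:190,318:350],None,fx=20,fy=20,interpolation=cv2.INTER_NEAREST)
g=cv2.cvtColor(im,cv2.COLOR_RGB2HSV)
for r in range(174,186): print(r,[tuple(int(v) for v in im[r,cx]) for cx in (333,336,339)])
```

```text
plug c [360. 289.] front [346. 358.] back [374. 223.] L/R [193. 283.] [528. 296.]
0.066 shoulder bottom near edge [261. 303.] [356. 307.] [452. 311.] bow bottom corner [497. 248.] [217. 237.]
0.069 shoulder bottom near edge [261. 279.] [357. 283.] [452. 287.] bow bottom corner [497. 224.] [217. 213.]
0.072 shoulder bottom near edge [261. 255.] [357. 259.] [453. 262.] bow bottom corner [497. 200.] [217. 189.]
174 [(33, 35, 36), (33, 35, 36), (36, 37, 39)]
175 [(34, 35, 37), (33, 34, 35), (35, 36, 38)]
176 [(33, 34, 37), (33, 34, 37), (36, 37, 40)]
177 [(35, 34, 36), (35, 34, 36), (34, 37, 38)]
178 [(52, 44, 44), (51, 40, 41), (42, 42, 43)]
179 [(83, 83, 82), (85, 73, 74), (79, 76, 76)]
180 [(107, 93, 70), (95, 87, 78), (100, 92, 83)]
181 [(162, 124, 60), (164, 125, 62), (164, 125, 62)]
182 [(159, 123, 62), (159, 122, 59), (160, 124, 63)]
183 [(131, 111, 78), (140, 116, 71), (133, 113, 80)]
184 [(112, 114, 118), (111, 118, 118), (113, 115, 118)]
185 [(79, 80, 81), (81, 82, 83), (78, 80, 81)]
```

The key is home: TCP at 0.0897 matches the expected 0.090, the shoulder edge is within about 0.6 mm of the plug face, and 23 N plus a wiggle moved it no further. I'm easing the push slightly and turning clockwise.

Call:
send_rows(
  motion=[
    [[0,0,0,-0.01,-0.04,0,1],[0,0.7,0,0,0,0,1],[0,0.7,0,0,0,0,1],[0,0.7,0,0,0,0,1],[0,0.7,0,0,0,0,1]],
  ],
  force=55,
)

```text
clock: 24.63
tool_pos: [0.5488, -0.0522, 0.0898]
eef_rot: [0.707, -0.012, 0.013, -0.707]
contact_force: [-1.7, 0.6, 16.1]
opening: 0.108
```

```bash
python3 look.py 21
```

```text
side 295 149
wrist 279 194
24.7333 [-1.5  0.3 15.6] [0.25 0.24 0.01]
pos [ 0.5488 -0.0522  0.0898] yaw 1.5359 tilt [ 0.002 -0.    -1.   ] shift units [-0.06 -1.16  0.03] ry units -2.81
```

View pics/wrist21c.png

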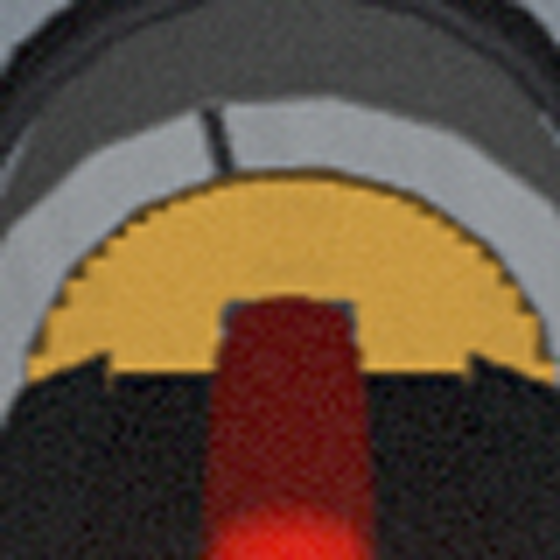

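Call:
send_rows(
  motion=[
    [[0,0.8,0,0,0,0,1],[0,0.8,0,0,0,0,1],[0,0.8,0,0,0,0,1],[0,0.8,0,0,0,0,1],[0,0.8,0,0,0,0,1]],
  ],
)

```text
clock: 25.15
tool_pos: [0.5487, -0.0522, 0.0898]
eef_rot: [-0.696, 0.125, -0.126, 0.696]
contact_force: [-2.1, 1.5, 16.5]
opening: 0.109
```

Call:
send_rows(
  motion=[
    [[0,0.8,0,0,0,0,1],[0,0.8,0,0,0,0,1],[0,0.8,0,0,0,0,1],[0,0.8,0,0,0,0,1],[0,0.8,0,0,0,0,1]],
  ],
)

```text
clock: 25.57
tool_pos: [0.5487, -0.0522, 0.0898]
eef_rot: [-0.667, 0.234, -0.235, 0.667]
contact_force: [-2.5, 1.1, 16.5]
opening: 0.106
```

Call:
send_rows(
  motion=[
    [[0,0.8,0,0,0,0,1],[0,0.8,0,0,0,0,1],[0,0.8,0,0,0,0,1],[0,0.8,0,0,0,0,1],[0,0.8,0,0,0,0,1]],
  ],
)

```text
clock: 25.98
tool_pos: [0.5486, -0.0523, 0.0898]
eef_rot: [-0.621, 0.337, -0.338, 0.621]
contact_force: [-2.3, 1.3, 17.2]
opening: 0.108
```

```bash
python3 look.py 22; python3 -c "
from h import *;print(np.round(get_state()['q'],2),get_state()['opening'])"
```

```text
side 295 149
wrist 279 195
26.0833 [-1.5  1.3 17.1] [ 0.26  0.32 -0.01]
pos [ 0.5487 -0.0523  0.0898] yaw 0.5756 tilt [ 0.001 -0.    -1.   ] shift units [-0.06 -1.16 -0.03] ry units -14.81
[ 0.15  0.85 -0.23  1.91  0.43  0.43  0.17] 0.10755852306599674
```

View pics/wrist22c.png

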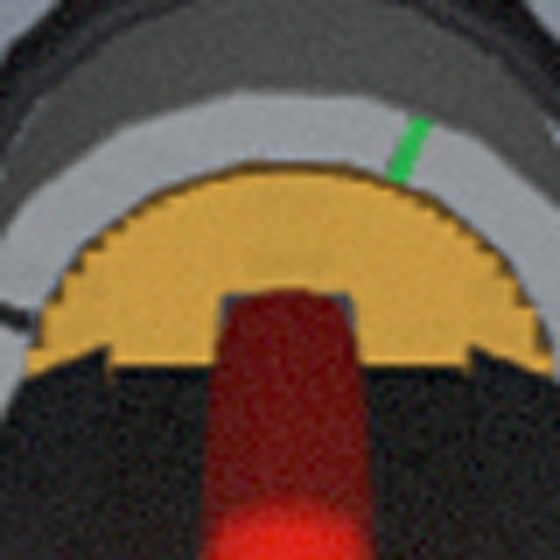

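View pics/side22c.png

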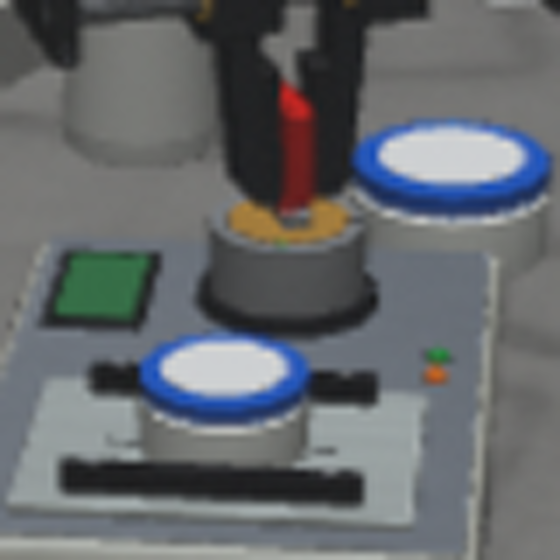

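Call:
send_rows(
  motion=[
    [[0,0.8,0,0,0,0,1],[0,0.8,0,0,0,0,1],[0,0.8,0,0,0,0,1],[0,0.8,0,0,0,0,1],[0,0.8,0,0,0,0,1]],
  ],
)

```text
clock: 26.5
tool_pos: [0.5486, -0.0523, 0.0898]
eef_rot: [-0.559, 0.432, -0.433, 0.56]
contact_force: [-1.2, 0.9, 16.3]
opening: 0.109
```

Call:
send_rows(
  motion=[
    [[0,0.8,0,0,0,0,1],[0,0.5,0,0,0,0,1],[0,0,0,0,0,0,1],[0,0,0,0,0,0,1],[0,0,0,0,0,0,1]],
  ],
)

```text
clock: 26.92
tool_pos: [0.5489, -0.0522, 0.0898]
eef_rot: [-0.536, 0.46, -0.461, 0.537]
contact_force: [-1.0, 0.9, 17.1]
opening: 0.11
```

```bash
python3 look.py 23
python3 - <<'E'
from h import *
d=np.load("wrist23.npz");im=d["im"];cv2.imwrite("pics/w23z.png",cv2.resize(im[185:265,265:375],None,fx=7,fy=7,interpolation=cv2.INTER_CUBIC)[:,:,::-1])
E
```

```text
side 295 149
wrist 279 195
27.0167 [-2.5  1.4 16.9] [0.31 0.28 0.12]
pos [ 0.549  -0.0523  0.0898] yaw 0.1534 tilt [ 0.002  0.    -1.   ] shift units [-0.05 -1.16 -0.06] ry units -20.09
```

View pics/w23z.png

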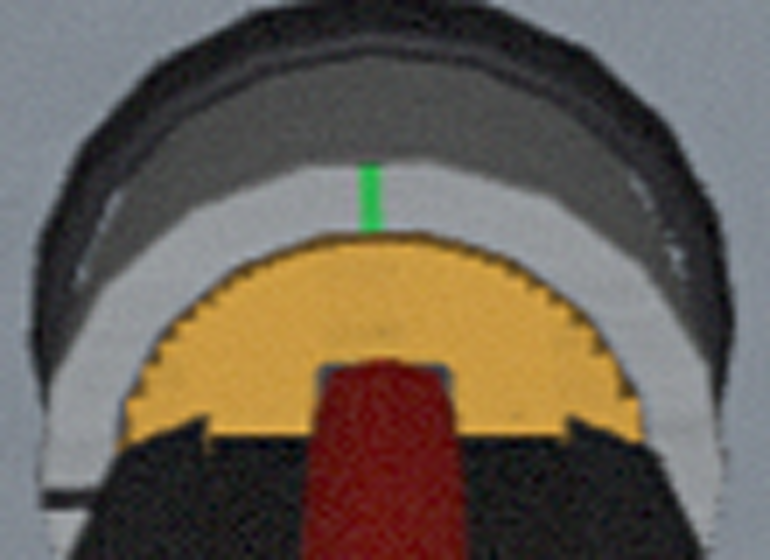

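View pics/side23c.png

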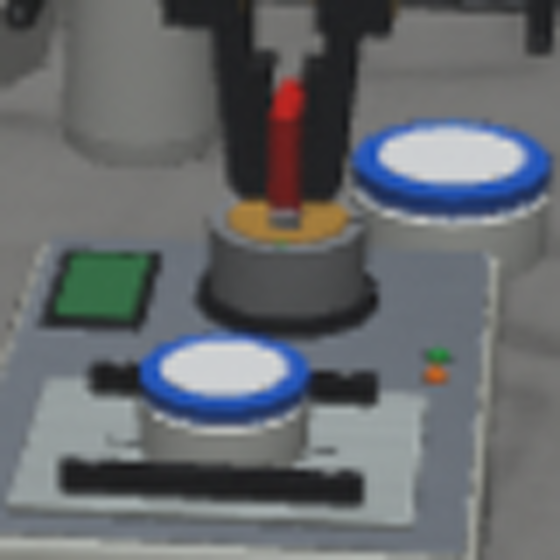

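Call:
send_rows(
  motion=[
    [[0,0.3,0,0,0,0,1],[0,0,0,0,0,0,1],[0,0,0,0,0,0,1],[0,0,0,0,0,0,1],[0,0,0,0,0,0,1]],
  ],
)

```text
clock: 27.43
tool_pos: [0.5489, -0.0522, 0.0898]
eef_rot: [-0.531, 0.466, -0.467, 0.532]
contact_force: [-1.0, 1.7, 16.9]
opening: 0.11
```

Call:
send_rows(
  motion=[
    [[0,0,0,0,0,0,1],[0,0,0,0,0,0,1],[0,0,0,0,0,0,1],[0,0,0,0,0,0,1],[0,0,0,0,0,0,1]],
  ],
)

```text
clock: 27.85
tool_pos: [0.5489, -0.0522, 0.0898]
eef_rot: [-0.531, 0.466, -0.467, 0.532]
contact_force: [-2.1, 1.2, 17.0]
opening: 0.106
```

```bash
python3 look.py 24
python3 - <<'E'
from h import *
im,K,W=snap("wrist","wrist24f");hsv=cv2.cvtColor(im,cv2.COLOR_RGB2HSV)
for k in blobs(cv2.inRange(hsv,(100,120,60),(130,255,255)),200): print(cv2.boundingRect(k),cv2.fitEllipse((cast(k[:,0],K,W,.064)[:,:2]*1000).astype(np.float32)))
print(get_state()["opening"])
E
```

```text
side 295 149
wrist 279 195
27.95 [-1.6  1.4 16.7] [0.31 0.28 0.14]
pos [ 0.5489 -0.0522  0.0898] yaw 0.1295 tilt [ 0.002  0.    -1.   ] shift units [-0.05 -1.16 -0.06] ry units -20.39
(283, 356, 29, 34) ((545.4215087890625, -133.30479431152344), (11.729025840759277, 27.016769409179688), 35.360355377197266)
(265, 0, 122, 73) ((536.8660278320312, 59.23794174194336), (41.617244720458984, 46.556549072265625), 97.63603210449219)
0.10730436033360785
```

View pics/wrist24f.png

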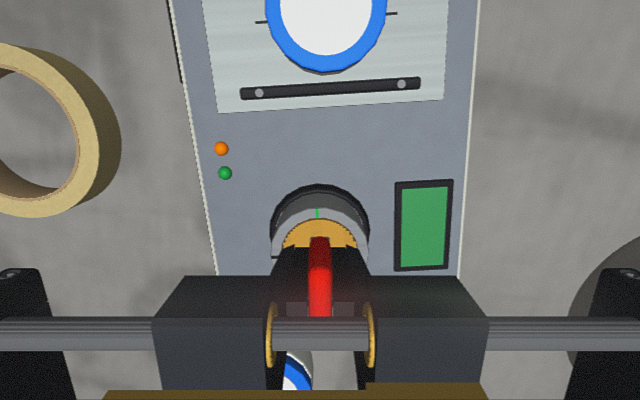

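```bash
python3 -c "
from plant import job; print(job.finish_job())"
```

```text
the job is handed in; nothing more can be done
None
```

I set the small blue-lidded pot on the stage and let it go, then pushed the key home in the lock. I turned it clockwise to the stop and handed the job in at about 28 s, still gripping it. `finish_job` gives no verdict, so these are my own readings:

- **Pot:** After release the lid was within 1 mm of the cross: (0.5365, 0.0623) against (0.5368, 0.0630). The midpoint of the two stops put the offset nearer 2 mm, still inside the 6 mm limit. In the last wrist picture the lid (column 326) is still centred between the cross arms (columns 255–397). That checks only one axis, because the lid's top edge was out of frame.
- **Key depth:** The tool stopped at 0.0898 m, against 0.090 expected for fully home. The side view puts the shoulder about 0.6 mm from the plug face, within measuring error. 23 N and a wiggle moved it no further. The side pictures hinted that the key may have slipped about 1 mm in the grip while pressing.
- **Turn:** The tool turned about 1.63 rad. Allowing 0.1 rad of play, that means the lock is at its 1.5 rad stop or very close to it. I could not read the joint directly. The turning moment rose from about 0 to 0.14 N m.
- **Final hold:** I left a 55 N grip setting and about 17 N of downward push on the key.
- **Shaker and timer:** I never touched either one and saw no movement in the pictures, but I did not measure their final positions.

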